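# Seat the insert in the portion press and close its hold-down

## Task

Fit the oblong pressing insert, the one with the bar grip, into the pocket of the portion press: press it gently down, past the stiff ejector pad that holds it a few millimetres high, until you feel it sit fully home on the pocket floor, whose depth is not known, then let go and swing the hinged hold-down yoke fully down onto it. The insert must be home before the yoke comes down (do not use the yoke to force it in), nothing may be jammed or slammed, and the other things on the table stay where they are.

Things in the scene. Friction and masses are not known exactly. Their poses are not given: they have to be found in the camera images.
- insert: Loose white plastic insert, about 0.25 kg: plate 80 (x) by 60 (y) by 18 mm, edges rounded 1 mm, with a bar grip on its middle 50 mm long (x), 14 mm wide (y), 36 mm high (top at 54 mm). Origin: centre of the underside, x along plate and bar. Starts upright on the table; fits the pocket either way round. Poses are not exact enough to enter the pocket or to know it is home: feel for both.
- bed: Steel press block, 140 (x) by 110 (y) by 30 mm high, fixed on a low plinth, its top (the rim) 31 to 42 mm over the table. In its top a pocket 81.6 by 61.6 mm, mouth chamfered 1 mm, pointing up; its floor is adjustable and lies 10 to 17.5 mm below the rim, which is not measured: find it by feel. Origin: centre of the pocket's mouth, at rim height; x to the rear (hinge). Over 50 N on it is jamming or slamming.
- ejector (a joint): Height (m) of the grey ejector pad (40 by 30 mm, in the pocket floor) above its bottom stop at the floor; 0.003 to 0.006 at the start, so an insert let in rests on it, not yet home. The pad yields at a steady force of 7 N or so, stays where it is pushed and does not spring back; at 0 the insert meets the floor and the force rises sharply.
- yoke (a joint): Angle (rad) of the hold-down yoke: about 0 to -0.09 with its rubber pads down on a seated insert (lower for a lower floor); grows as it opens up and rearwards, 1.75 to 2.0 at the start. Stiff hinge (0.3 N m, 3 N at the bar), stays where left, no latch. Axis along the bed's y, 65 mm behind (+x) and 18 mm above the bed's origin. Steel U: two arms 26 mm either side of the middle, passing the insert's bar grip.
- yoke_bar (a point): Middle of the cross bar joining the yoke's arms at the free end, 115 mm from the hinge axis; bar 60 mm long (y), 12 mm wide, 10 mm thick, this point at its centre. It can be swung shut by pushing the bar with shut fingertips from behind along its arc, then down onto it until the pads meet the insert. At yoke angle 0 this point is 50 mm in front of (-x) and 19 mm above the bed's origin.
- square_insert: Another loose white insert, for a different press: 78 by 78 by 18 mm with a round knob, 22 mm thick and 30 mm high. It does not fit; leave it. Origin: centre of underside.
- jar: Glass jar with a steel lid, 64 mm across, 85 mm high, bystander. Origin: centre of underside.
- brush: Brush, 190 mm long, lying near the robot, bystander.
- weight: Brass weight, 44 mm across, 48 mm high, bystander. Origin: centre of underside.
- bottle: Clear bottle, 68 mm across, 190 mm high, standing left of the press, bystander. Origin: centre of underside.
- bowl: Steel bowl, 150 mm across, 60 mm high, on the right, bystander. Origin: centre of underside.
- spatula: Spatula, 240 mm long, lying behind the press to the left, bystander.

How it is judged:
By the outcome, as a careful person would: the job done as asked, in the order asked, and still so for the second after the job is handed in, with the robot touching nothing.
It also fails if it takes over 72 s, if anything falls off the work surface, if the arm or the gripper's body presses on something with over 40 N, if the wrist force passes 120 N, or if a joint passes its speed limit or range.

## Robot

A 6-joint arm with a two-finger parallel gripper is mounted at the origin on the work surface. World frame = base frame: x ahead of the robot, y to its left, z up, the work surface at z = 0. Lengths are in m, angles in rad, forces in N, time in s.
With the tool pointing down it reaches from about 0.35 to 0.975 m from the base axis. Payload 4.9 kg.
Tool frame: the origin (TCP) lies at the very end of the fingers, on their centre line; the grasp point (between the pads) lies 19 mm behind it; z points along the fingers, x is the direction in which the jaws open and shut, and the axes are right-handed (so a half turn about z gives the same grasp; the last joint's range is limited). The gripper opens to 85 mm and grips with 20 to 120 N. Pads are 22 mm wide; open, the fingers measure 114 mm over their backs; the gripper's body (76 mm by 85 mm) begins 54 mm behind the grasp point. The pads swing forward as they close: fully open they stand 13 mm farther back than shut.
Start: joints at [-0.119, 0.053, 1.613, -0, 1.476, -0.119], TCP at [0.625, 0, 0.193] pointing down, gripper open.
Joint ranges: [-3.01, 3.01], [-1.01, 2.22], [0.06, 2.58], [-1.02, 4.17], [0.09, 2.62], [-3.14, 3.14]. Speed limits (rad/s): [2.57, 2.57, 3.14, 3.14, 3.14, 3.14].

## Interface

Orientations are given as a unit quaternion [w, x, y, z].
In Python, from plant import * gives the robot as it stands.
- The arm moves only by the shell command python3 -m inch 'ROWS'. ROWS is text: rows parted by semicolons, each of 7 numbers parted by spaces: the shift along the tool's x, y, z in m, then the turn, a rotation vector about the tool's x, y, z in rad, then the closure, from 0 (fully open) to 1 (shut). A call has 1 to 10 rows; each row shifts and turns the commanded pose from where the row before left it, along the tool's axes as they then stand; what a row does not reach is not made up. A row lasts 1/12 s, in which the tool goes at most 41.7 mm and 7.16 degrees, less where a joint would pass 70% of its speed; a pose out of reach is approached as far as the arm can. A call with a gripper value outside its range is refused whole. The fingers move at their own pace and stop on an object; the grip force is fixed at half the most. Time passes only in rows, so rows that do not move let the fingers close. It gives the time, the measured TCP pose, the force and the opening at its end, in the units of the state.
- state(): the state, without advancing time (a new reading comes with each control period).
- grab_frame(name): name is "scene" or "side" or "wrist"; returns the picture (384x512x3 uint8, blue, green, red); there is no depth.
- camera_info(name): a dict with "vertical_fov" (degrees; the focal length in pixels is half the picture's height over the tangent of half this angle, whatever the lens; pixels are square), "cx", "cy" (the principal point, pixels), "origin" and "rotation" of the camera in the world. Camera axes: x right, y down, z forward; pixel columns grow to the right and rows downward; lengths in m; the calibration is good to about 2 mm. A picture is of the moment at which its call begins: read the wrist's pose just before it. camera_info takes no time and is no camera call; for the wrist camera it gives the pose at the moment of the call.
- job_done(): hands the job in, once; it reports no verdict.
The state is a dict: "time": time; "joint_pos": joint angles; "joint_vel": joint speeds; "joint_efforts": joint torques, N m; "tool_pos": TCP position; "tool_rot": TCP orientation; "contact_force": force on the tool from outside, world axes, zero at the start; "ft_torque": the same for the moment, N m; "gripper_width": opening from 0.0 (shut) to 1.0 (fully open).
Only numpy, scipy, OpenCV 4.12 (cv2) and the standard library are available. Lean on these libraries where they do the work, as an engineer would, in place of code of your own. Each camera call takes 0.05 s, during which the arm holds its last target.

## Working session

There is one attempt and no reset: what is moved stays moved. The work goes in short steps, Python scripts to look and compute and a shell command to move; the robot and the scene stay as the last step left them, time stands still between calls to the robot, and variables do not carry over. Pictures are saved under pics/ and viewed, and the job is handed in when it is done.

```bash
ls; mkdir -p pics; python3 - <<'E'
from plant import *
import cv2
s=state(); print(s)
for n in ("scene","side","wrist"):
    ci=camera_info(n); print(n,ci)
    cv2.imwrite(f"pics/{n}0.png",grab_frame(n))
E
```

```text
pics
{'time': 0.0, 'joint_pos': array([-1.19034430e-01,  5.33710508e-02,  1.61431324e+00,  6.62753111e-06,
        1.47598569e+00, -1.18963749e-01]), 'joint_vel': array([-0.00155244,  0.00238884,  0.00024794, -0.00165076, -0.00176739,
       -0.0009078 ]), 'joint_efforts': array([ 2.70554956e-04, -3.93670499e+01, -3.70175600e+01, -1.62778279e-04,
        6.93513779e-03, -6.06393527e-06]), 'tool_pos': array([6.24294189e-01, 6.54223610e-05, 1.91942805e-01]), 'tool_rot': array([-1.26583543e-04,  9.99999460e-01, -3.56575921e-05, -1.03092484e-03]), 'contact_force': array([-0.12328506, -0.39058968, -0.18953379]), 'ft_torque': array([-0.02288605, -0.01216439, -0.0136962 ]), 'gripper_width': 0.999545697886192}
scene {'vertical_fov': 54.59656450603719, 'cx': 260.3102042403469, 'cy': 196.98301898433476, 'origin': array([1.20557371, 0.26775787, 0.79922047]), 'rotation': array([-0.21235284,  0.52466326,  0.7565653 , -0.3274808 ])}
side {'vertical_fov': 55.85218726528585, 'cx': 255.89854546077345, 'cy': 186.23428051786937, 'origin': array([ 0.21773542, -0.88612304,  0.69844667]), 'rotation': array([-0.46125719,  0.86929629, -0.1619833 ,  0.07298742])}
wrist {'vertical_fov': 62.880726772666435, 'cx': 251.04903399878486, 'cy': 187.25597098073948, 'origin': array([0.62413091, 0.07629469, 0.37159977]), 'rotation': array([ 1.52107853e-01,  9.88363293e-01,  5.83146794e-04, -9.28749978e-04])}
```

View pics/scene0.png

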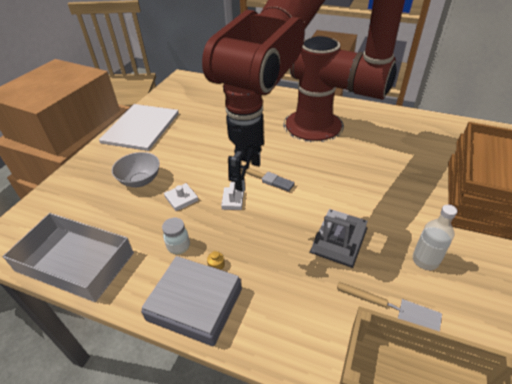

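View pics/side0.png

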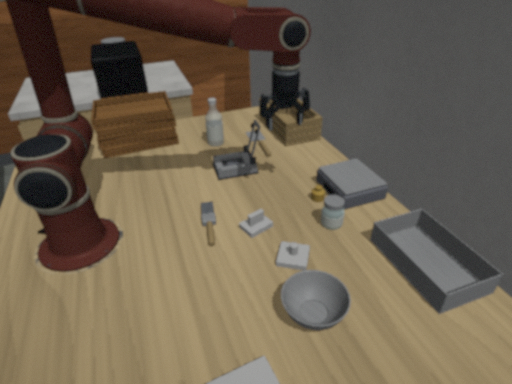

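View pics/wrist0.png

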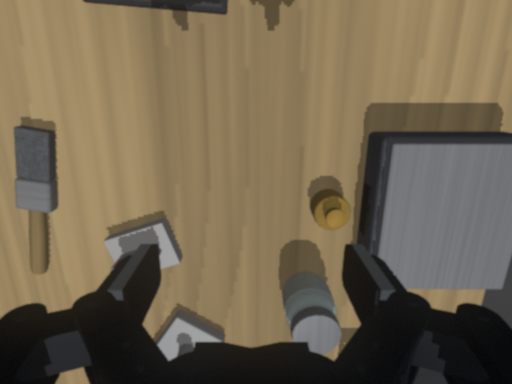

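The insert shows at about (232,197) in scene, (257,222) in side and (145,245) in wrist. The press is at (340,240) in scene and (235,165) in side. Next I'll write a helper and zoom in.

```bash
cat > h.py <<'E'
import numpy as np, cv2
from scipy.spatial.transform import Rotation as R
from plant import *
def rot(q): return R.from_quat([q[1],q[2],q[3],q[0]]).as_matrix()
def f(ci): return 192/np.tan(np.radians(ci['vertical_fov'])/2)
def ray(ci,p):
    d=np.array([(p[0]-ci['cx'])/f(ci),(p[1]-ci['cy'])/f(ci),1.]); return rot(ci['rotation'])@d
def onz(ci,p,z):
    d=ray(ci,p); o=np.array(ci['origin']); return o+d*(z-o[2])/d[2]
def proj(ci,X):
    v=rot(ci['rotation']).T@(np.array(X)-ci['origin']); return np.array([ci['cx']+f(ci)*v[0]/v[2],ci['cy']+f(ci)*v[1]/v[2]])
def tri(l):
    A=np.zeros((3,3));b=np.zeros(3)
    for ci,p in l:
        d=ray(ci,p);d/=np.linalg.norm(d);M=np.eye(3)-np.outer(d,d);A+=M;b+=M@ci['origin']
    return np.linalg.solve(A,b)
def crop(img,x0,y0,x1,y1,s,name):
    cv2.imwrite(name,cv2.resize(img[y0:y1,x0:x1],None,fx=s,fy=s,interpolation=cv2.INTER_CUBIC))
E
python3 - <<'E'
from h import *
S=cv2.imread('pics/scene0.png');D=cv2.imread('pics/side0.png');W=cv2.imread('pics/wrist0.png')
a=cv2.resize(S[195:275,300:380],None,fx=5,fy=5,interpolation=cv2.INTER_CUBIC)
b=cv2.resize(D[115:195,200:280],None,fx=5,fy=5,interpolation=cv2.INTER_CUBIC)
cv2.imwrite('pics/press0.png',np.hstack([a,b]))
a=cv2.resize(W[200:280,90:190],None,fx=4,fy=5,interpolation=cv2.INTER_CUBIC)
b=cv2.resize(D[195:245,230:280],None,fx=8,fy=8,interpolation=cv2.INTER_CUBIC)
cv2.imwrite('pics/ins0.png',np.hstack([a,b]))
c={n:camera_info(n) for n in('scene','side','wrist')}
print('insert',onz(c['side'],(257,226),.018),onz(c['wrist'],(145,245),.018))
print('press',onz(c['scene'],(340,240),.036),onz(c['side'],(235,165),.036))
E
```

```text
insert [ 0.4835084  -0.13769383  0.018     ] [ 0.49066512 -0.1114      0.018     ]
press [0.55634734 0.22324623 0.036     ] [0.52031724 0.18205785 0.036     ]
```

View pics/press0.png

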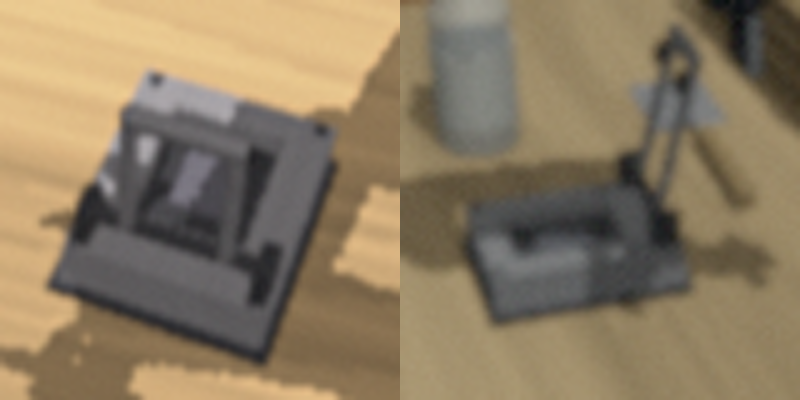

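View pics/ins0.png

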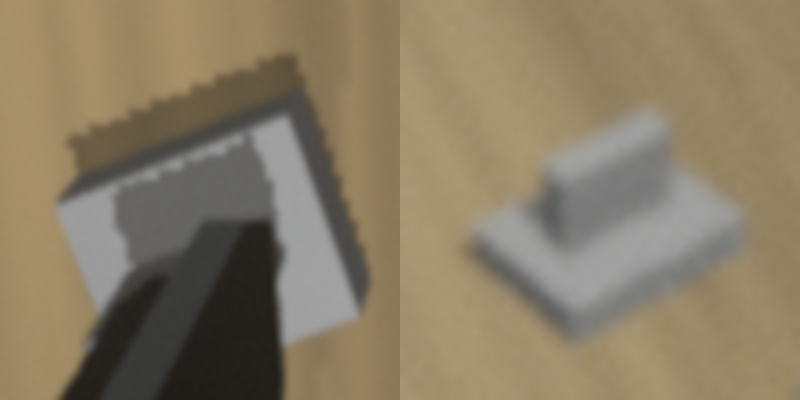

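The crops show the yoke standing open at the rear. The insert is yawed roughly 20–30° and partly hidden by a finger. I'll move to get a clear wrist view of it.

```bash
python3 -m inch '-0.035 0.025 0 0 0 0 0; -0.035 0.025 0 0 0 0 0; -0.035 0.025 0 0 0 0 0; -0.015 0.025 0 0 0 0 0; 0 0 0 0 0 0 0; 0 0 0 0 0 0 0'; python3 - <<'E'
from h import *
print(state()['tool_pos']); ci=camera_info('wrist'); W=grab_frame('wrist'); cv2.imwrite('pics/w1.png',W); np.save('w1ci.npy',ci,allow_pickle=True)
E
```

```text
time: 0.65
tool_pos: [0.5076, -0.0985, 0.1931]
tool_rot: [-0.0, 1.0, -0.001, 0.0]
contact_force: [1.4, 0.1, 0.3]
gripper_width: 0.998
[ 0.50759354 -0.09845849  0.19311092]
```

View pics/w1.png

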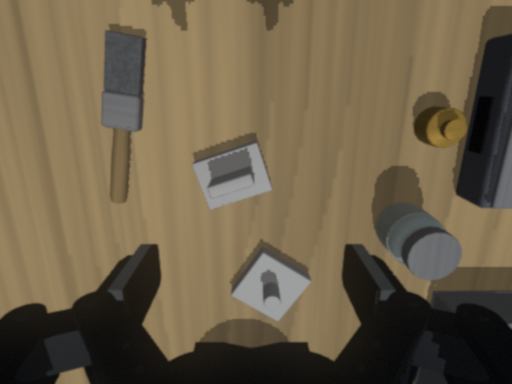

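The insert is fully visible, with plate corners near (195,160), (258,143), (271,188) and (212,207). The square insert with the knob is at (270,285).

```bash
python3 - <<'E'
from h import *
W=cv2.imread('pics/w1.png')
crop(W,185,125,285,215,8,'pics/w1c.png')
E
```

```text
(no output)
```

View pics/w1c.png

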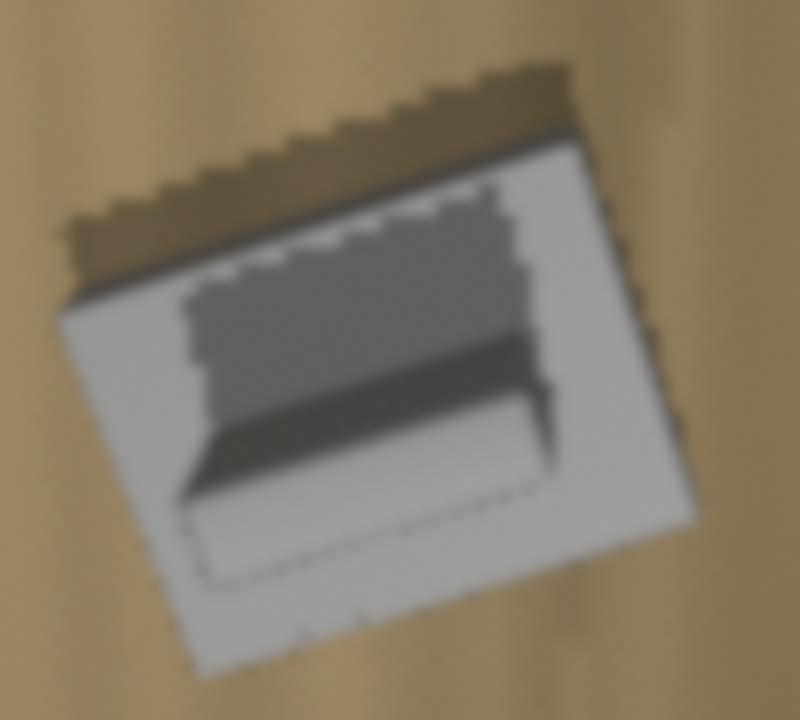

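```bash
python3 - <<'E'
from h import *
ci=np.load('w1ci.npy',allow_pickle=True).item()
for z,c in((.018,[(60,312),(578,142),(697,522),(203,678)]),(.054,[(185,503),(530,395),(553,475),(212,588)])):
    P=np.array([onz(ci,((u+.5)/8-.5+185,(v+.5)/8-.5+125),z) for u,v in c])
    print(P.mean(0)); 
    for i in range(4):
        d=P[(i+1)%4]-P[i]; print(np.linalg.norm(d)*1000,np.degrees(np.arctan2(d[1],d[0])))
E
```

```text
[ 0.48531258 -0.12125856  0.018     ]
78.70507396115839 18.158268877429265
59.354514739596745 -72.47245537148632
78.31140580389584 -161.62137477680582
59.6526617987262 107.90937948365213
[ 0.48539996 -0.12115335  0.054     ]
48.23312012502017 17.84802744548152
11.385518996441887 -74.57889914522578
48.47310904545584 -160.98166266305208
12.385819529947163 104.55255972249168
```

The insert centre is at (0.4853,-0.1212) with yaw 18.2°, and the measured sizes and both heights agree. Now a look at the press from higher up.

```bash
python3 -m inch '0 -0.03 -0.02 0 0 0 0; 0 -0.03 -0.02 0 0 0 0; 0 -0.03 -0.02 0 0 0 0; 0 -0.03 -0.02 0 0 0 0; 0 -0.03 -0.02 0 0 0 0; 0 -0.04 0 0 0 0 0; 0 -0.04 0 0 0 0 0; 0 -0.04 0 0 0 0 0; 0 0 0 0 0 0 0; 0 0 0 0 0 0 0'; python3 - <<'E'
from h import *
print(state()['tool_pos']); ci=camera_info('wrist'); W=grab_frame('wrist'); cv2.imwrite('pics/w2.png',W); np.save('w2ci.npy',ci,allow_pickle=True)
E
```

```text
time: 1.53
tool_pos: [0.508, 0.1755, 0.2928]
tool_rot: [0.0, 1.0, 0.003, -0.0]
contact_force: [1.0, -0.6, 0.3]
gripper_width: 0.998
[0.50797691 0.17548937 0.29280095]
```

View pics/w2.png

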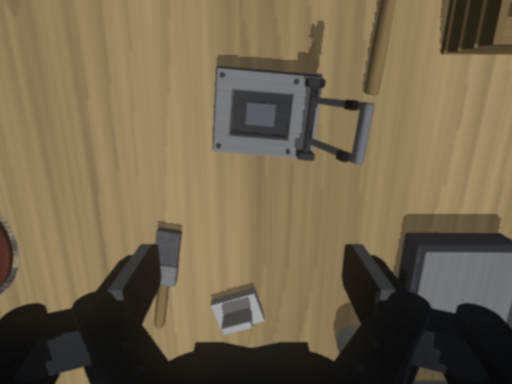

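The press is clear: block corners near (217,67), (323,75), (213,150) and (310,158), pocket centre about (262,114), yoke bar near (365,133).

```bash
python3 - <<'E'
from h import *
W=cv2.imread('pics/w2.png')
crop(W,205,55,385,175,4.4,'pics/w2c.png')
E
```

```text
(no output)
```

View pics/w2c.png

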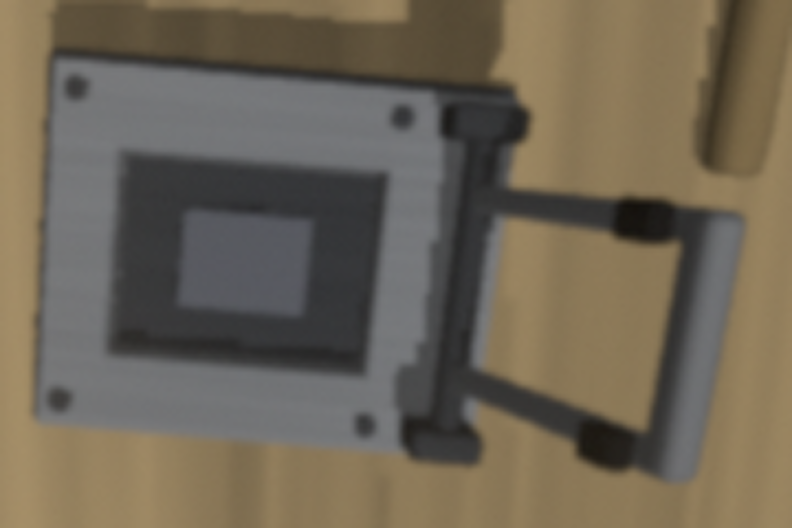

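```bash
python3 - <<'E'
from h import *
ci=np.load('w2ci.npy',allow_pickle=True).item()
g=lambda u,v:((u+.5)/4.4-.5+205,(v+.5)/4.4-.5+55)
for z in (.032,.036,.041):
    P=np.array([onz(ci,g(u,v),z) for u,v in [(121,152),(388,173),(365,375),(108,354)]])
    print(z,P.mean(0)); 
    for i in range(4):
        d=P[(i+1)%4]-P[i]; print('  ',np.linalg.norm(d)*1000,np.degrees(np.arctan2(d[1],d[0])))
    Q=[onz(ci,g(u,v),z) for u,v in [(76,87),(402,117),(364,425),(60,399)]]
    print('screws',np.mean(Q,0),[np.degrees(np.arctan2(*(Q[1]-Q[0])[1::-1])),np.degrees(np.arctan2(*(Q[2]-Q[3])[1::-1])),np.degrees(np.arctan2(*(Q[0]-Q[3])[1::-1]))])
    L=[onz(ci,g(u,v),z) for u,v in [(55,55),(37,417)]];print('left edge',np.linalg.norm(L[0]-L[1]),np.degrees(np.arctan2(*(L[0]-L[1])[1::-1])))
# bar
for z in(.14,.16,.17): print('bar',[onz(ci,g(u,v),z) for u,v in[(727,218),(679,475)]])
# other cams: bar and pocket
for n in('scene','side'):
    c=camera_info(n); I=grab_frame(n); cv2.imwrite(f'pics/{n}2.png',I)
s=cv2.imread('pics/scene2.png')[195:275,300:380]; d=cv2.imread('pics/side2.png')[115:195,200:280]
cv2.imwrite('pics/press2.png',np.hstack([cv2.resize(x,None,fx=5,fy=5,interpolation=cv2.INTER_CUBIC) for x in(s,d)]))
E
```

```text
0.032 [0.51974268 0.21672878 0.032     ]
   81.67776565904268 -3.918731008232919
   61.94906654205628 -94.12258430439488
   82.09413906520835 175.72684432372068
   61.444136909600246 85.4889327437977
screws [0.51347495 0.217766   0.032     ] [np.float64(-4.58722188795594), np.float64(-4.5403140531136215), np.float64(85.66914716475877)]
left edge 0.10943885202568768 85.48324490870161
0.036 [0.51962814 0.2170469  0.036     ]
   80.9357616330804 -3.918731008232922
   61.386288454189724 -94.1225843043949
   81.34835248298744 175.72684432372066
   60.885945869592874 85.48893274379773
screws [0.51341735 0.21807469 0.036     ] [np.float64(-4.587221887955907), np.float64(-4.540314053113611), np.float64(85.66914716475874)]
left edge 0.10844465160719527 85.4832449087016
0.041 [0.51948497 0.21744454 0.041     ]
   80.00825660062767 -3.9187310082329287
   60.6828158443565 -94.12258430439499
   80.41611925521143 175.72684432372068
   60.18820706958367 85.48893274379773
screws [0.51334536 0.21846055 0.041     ] [np.float64(-4.58722188795592), np.float64(-4.5403140531136135), np.float64(85.66914716475877)]
left edge 0.10720190108407968 85.48324490870161
bar [array([0.62847619, 0.23691746, 0.14      ]), array([0.62404193, 0.17570511, 0.14      ])]
bar [array([0.62117327, 0.2378099 , 0.16      ]), array([0.61700588, 0.18028161, 0.16      ])]
bar [array([0.61752181, 0.23825612, 0.17      ]), array([0.61348786, 0.18256987, 0.17      ])]
```

View pics/press2.png

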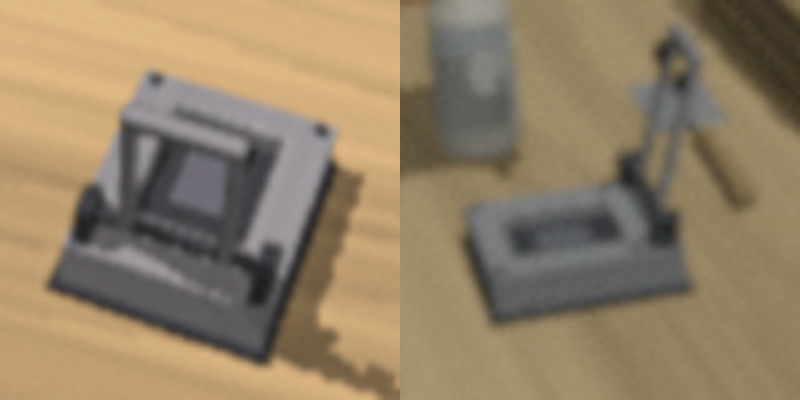

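```bash
python3 - <<'E'
from h import *
ci=np.load('w2ci.npy',allow_pickle=True).item(); sd=camera_info('side'); sc=camera_info('scene')
g=lambda u,v:((u+.5)/4.4-.5+205,(v+.5)/4.4-.5+55)
gs=lambda u,v:((u-400+.5)/5-.5+200,(v+.5)/5-.5+115)
gc=lambda u,v:((u+.5)/5-.5+300,(v+.5)/5-.5+195)
print('TL',tri([(ci,g(55,55)),(sd,gs(470,208))]),'BL',tri([(ci,g(37,417)),(sd,gs(491,268))]))
print('screw -x-y',onz(sc,gc(320,130),.036),onz(ci,g(60,399),.036), tri([(ci,g(60,399)),(sc,gc(320,130))]))
print('screw -x+y', tri([(ci,g(76,87)),(sc,gc(155,80))]))
print('pocket -x-y', tri([(ci,g(108,354)),(sd,gs(524,261))]))
print('bar +y',tri([(ci,g(727,218)),(sc,gc(124,113))]),'-y',tri([(ci,g(679,475)),(sc,gc(248,150))]))
print('bar -y side',tri([(ci,g(679,475)),(sd,gs(693,58))]))
E
```

```text
TL [0.4644756  0.276967   0.03446917] BL [0.45474076 0.17101317 0.04432417]
screw -x-y [0.46686174 0.26904176 0.036     ] [0.46130978 0.17524476 0.036     ] [0.47387452 0.22509668 0.06120076]
screw -x+y [0.47924707 0.22308131 0.06609682]
pocket -x-y [0.47962756 0.18855987 0.03419852]
bar +y [0.61902079 0.21107881 0.17293641] -y [0.61444623 0.21266053 0.17384642]
bar -y side [0.61255716 0.18270879 0.16947619]
```

```bash
python3 - <<'E'
from h import *
ci=np.load('w2ci.npy',allow_pickle=True).item(); sd=camera_info('side'); sc=camera_info('scene')
g=lambda u,v:((u+.5)/4.4-.5+205,(v+.5)/4.4-.5+55)
gc=lambda u,v:((u+.5)/5-.5+300,(v+.5)/5-.5+195)
print(tri([(ci,g(60,399)),(sc,gc(155,80))]), tri([(ci,g(76,87)),(sc,gc(320,130))]))
print('bar -y',tri([(ci,g(679,475)),(sc,gc(124,113))]),'+y',tri([(ci,g(727,218)),(sc,gc(248,150))]))
y=np.radians(-4.3); C=np.array([.5197,.2168]);print(C+.1*np.array([np.cos(y),np.sin(y)]))
E
```

```text
[0.46144974 0.17552279 0.03729421] [0.46852485 0.26881602 0.0376991 ]
bar -y [0.61424615 0.18250044 0.16784674] +y [0.61807321 0.23944877 0.16843895]
[0.61941851 0.20930213]
```

Rim height is about 0.037 and the pocket centre is (0.5196,0.2171) with yaw −4.35°. The bar top sits near (0.616,0.211,0.168), so the yoke is at about 1.9 rad. That all agrees with the given sizes. I'll now go above the insert and turn the jaws.

```bash
python3 -m inch '-0.003 0.037 0 0 0 0 0; -0.003 0.037 0 0 0 0 0; -0.003 0.037 0 0 0 0 0; -0.003 0.037 0 0 0 0 0; -0.003 0.037 0 0 0 0 0; -0.003 0.037 0 0 0 0 0; -0.003 0.037 0 0 0 0 0.5; -0.0017 0.0377 0 0 0 0 0.5; 0 0 0.02 0 0 -0.118 0.5; 0 0 0.02 0 0 -0.118 0.5'; python3 -m inch '0 0 0.02 0 0 -0.118 0.5; 0 0 0.02 0 0 -0.118 0.5; 0 0 0.02 0 0 -0.118 0.5; 0 0 0.01 0 0 -0.118 0.5; 0 0 0.01 0 0 -0.118 0.5; 0 0 0.01 0 0 -0.118 0.5; 0 0 0 0 0 -0.118 0.5; 0 0 0 0 0 -0.118 0.5; 0 0 0 0 0 -0.118 0.5; 0 0 0 0 0 -0.118 0.5'; python3 -m inch '0 0 0 0 0 -0.118 0.5; 0 0 0 0 0 -0.118 0.5; 0 0 0 0 0 -0.118 0.5; 0 0 0 0 0 -0.118 0.5; 0 0 0 0 0 0 0.5; 0 0 0 0 0 0 0.5'
python3 - <<'E'
from h import *
s=state(); print(s['joint_pos'],s['gripper_width']); M=rot(s['tool_rot']);print(M.round(4)); d=np.array([.4853,-.1212,.024])-s['tool_pos'];print('tool shift',M.T@d,np.degrees(np.arctan2(M[1,0],M[0,0])))
ci=camera_info('wrist');cv2.imwrite('pics/w3.png',grab_frame('wrist'))
E
```

```text
time: 2.52
tool_pos: [0.4857, -0.1283, 0.2544]
tool_rot: [0.001, 0.993, 0.117, 0.002]
contact_force: [-0.0, 1.0, -0.2]
gripper_width: 0.505
time: 3.35
tool_pos: [0.4851, -0.1256, 0.1631]
tool_rot: [-0.0, 0.759, 0.652, -0.0]
contact_force: [-1.2, 0.0, -0.4]
gripper_width: 0.501
time: 3.85
tool_pos: [0.4853, -0.1253, 0.1633]
tool_rot: [0.0, 0.589, 0.808, 0.0]
contact_force: [-0.2, -0.2, 0.1]
gripper_width: 0.497
[-4.01200508e-01 -2.29937606e-01  1.92795919e+00 -2.23688721e-05
  1.44347040e+00 -2.28437585e+00] 0.49748644918474
[[-3.073e-01  9.516e-01  1.000e-04]
 [ 9.516e-01  3.073e-01 -1.000e-04]
 [-1.000e-04  1.000e-04 -1.000e+00]]
tool shift [0.0038833  0.0012522  0.13926511] 107.89816150230469
```

View pics/w3.png

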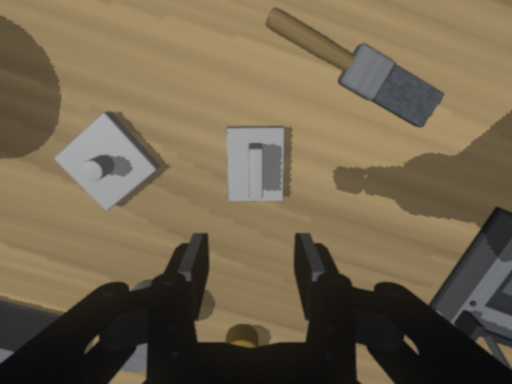

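The view has the insert square to the jaws, at (256,163). I'll descend to the grasp height and close.

```bash
python3 -m inch '0.0039 0.0013 0.025 0 0 0 0.5; 0 0 0.025 0 0 0 0.5; 0 0 0.025 0 0 0 0.5; 0 0 0.025 0 0 0 0.5; 0 0 0.015 0 0 0 0.5; 0 0 0.014 0 0 0 0.5; 0 0 0.01 0 0 0 0.5; 0 0 0 0 0 0 0.5; 0 0 0 0 0 0 0.5'; python3 -m inch '0 0 0 0 0 0 0.7; 0 0 0 0 0 0 0.8; 0 0 0 0 0 0 1; 0 0 0 0 0 0 1; 0 0 0 0 0 0 1; 0 0 0 0 0 0 1; 0 0 0 0 0 0 1; 0 0 0 0 0 0 1'
python3 - <<'E'
from h import *
s=state(); print(s['tool_pos'],s['gripper_width']*85,s['contact_force'])
E
```

```text
time: 4.65
tool_pos: [0.4854, -0.1204, 0.0241]
tool_rot: [-0.0, 0.587, 0.81, -0.0]
contact_force: [0.0, -0.1, 0.3]
gripper_width: 0.498
time: 5.32
tool_pos: [0.4856, -0.1202, 0.0242]
tool_rot: [-0.0, 0.587, 0.81, -0.0]
contact_force: [0.4, -0.1, -0.1]
gripper_width: 0.002
[ 0.48555533 -0.12022668  0.02420981] 0.18539388305270668 [ 0.36069692 -0.13562434 -0.13165682]
```

The jaws closed to zero, so something's wrong. I'll look before moving anything.

```bash
python3 - <<'E'
from h import *
s=grab_frame('side');c=grab_frame('scene');w=grab_frame('wrist')
cv2.imwrite('pics/w4.png',w)
a=cv2.resize(s[170:270,210:310],None,fx=4,fy=4,interpolation=cv2.INTER_CUBIC)
b=cv2.resize(c[140:240,180:280],None,fx=4,fy=4,interpolation=cv2.INTER_CUBIC)
cv2.imwrite('pics/g4.png',np.hstack([a,b]))
E
```

```text
(no output)
```

View pics/g4.png

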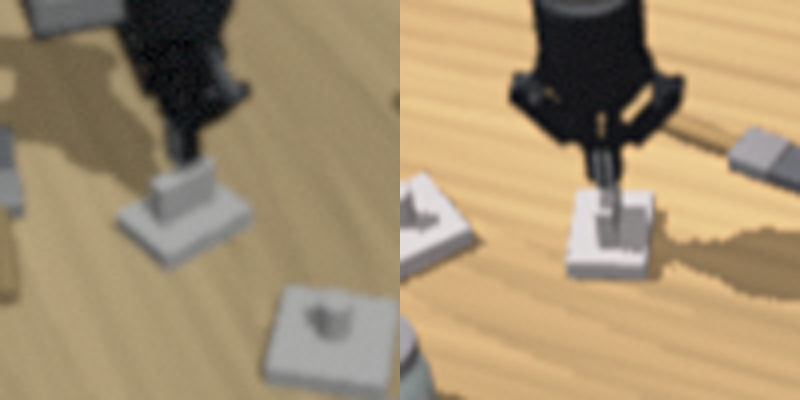

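View pics/w4.png

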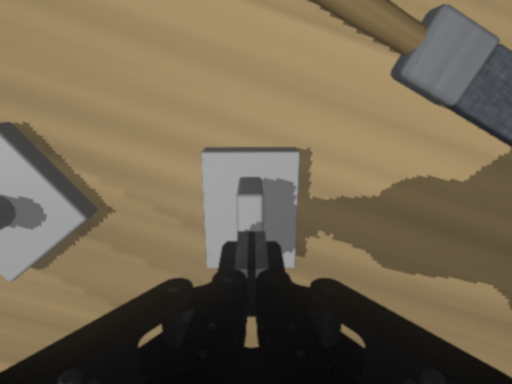

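The fingertips shut just beyond the far (+x) end of the bar and moved nothing. So my positions disagree with the real tool by about 35 mm. I'll check by projecting the TCP into all three cameras.

```bash
python3 - <<'E'
from h import *
s=state(); p=s['tool_pos']; M=rot(s['tool_rot'])
for n in('wrist','side','scene'):
    ci=camera_info(n); print(n,'TCP',proj(ci,p).round(1),'50mm up',proj(ci,p-M[:,2]*.05).round(1))
ci=camera_info('wrist'); print('cam in tool frame',M.T@(ci['origin']-p)); print((M.T@rot(ci['rotation'])).round(3))
c1=np.load('w1ci.npy',allow_pickle=True).item()
g=[(203,149),(298,149),(294,267),(209,267)]
P=np.array([onz(ci,q,.018) for q in g]);print(P.mean(0),np.linalg.norm(P[1]-P[0]),np.linalg.norm(P[2]-P[1]))
sd=camera_info('side'); gs=lambda u,v:((u+.5)/4-.5+210,(v+.5)/4-.5+170)
sc=camera_info('scene'); gc=lambda u,v:((u-400+.5)/4-.5+180,(v+.5)/4-.5+140)
print('side fingertip seen', gs(190,165)); print('scene fingertip seen', gc(603,183))
P=np.array([onz(sd,gs(*q),.018) for q in [(120,215),(168,258),(250,208),(195,165)]]);print('side plate',P.mean(0))
P=np.array([onz(sc,gc(*q),.018) for q in [(573,190),(653,193),(648,263),(570,262)]]);print('scene plate',P.mean(0), P)
E
```

```text
wrist TCP [251.5 219.7] 50mm up [251.6 262.2]
side TCP [255.5 220.5] 50mm up [255.1 206.9]
scene TCP [231.8 195. ] 50mm up [230.5 182.7]
cam in tool frame [-0.00020794 -0.07734443 -0.17949193]
[[ 1.     0.001 -0.001]
 [-0.001  0.954  0.299]
 [ 0.001 -0.299  0.954]]
[ 0.48289815 -0.12144896  0.018     ] 0.05669912092270621 0.08019313767835395
side fingertip seen (257.125, 210.875)
scene fingertip seen (230.375, 185.375)
side plate [ 0.48534266 -0.12053987  0.018     ]
scene plate [ 0.48375663 -0.11975495  0.018     ] [[ 0.45668165 -0.16432081  0.018     ]
 [ 0.43883815 -0.10417875  0.018     ]
 [ 0.51042776 -0.07781887  0.018     ]
 [ 0.52907898 -0.13270136  0.018     ]]
```

```bash
python3 - <<'E'
from h import *
sd=camera_info('side');sc=camera_info('scene');w=camera_info('wrist')
gs=lambda u,v:((u+.5)/4-.5+210,(v+.5)/4-.5+170)
gc=lambda u,v:((u-400+.5)/4-.5+180,(v+.5)/4-.5+140)
print(tri([(sd,gs(190,165)),(sc,gc(603,183))]))
y=np.radians(18.2);u=np.array([np.cos(y),np.sin(y),0]);v=np.array([-u[1],u[0],0]);C=np.array([.4853,-.1212,0])
for n,ci in(('w',w),('sd',sd),('sc',sc)): print(n,[proj(ci,C+a*.025*u+b*.007*v+np.array([0,0,.054])).round(1).tolist() for a,b in((1,1),(1,-1),(-1,-1),(-1,1))])
s=grab_frame('wrist'); crop(s,190,140,310,290,5,'pics/w4c.png')
s=state();print(s['joint_pos'])
E
```

```text
[ 0.48794444 -0.12295736  0.06264885]
w [[262.7, 282.1], [237.3, 282.0], [236.1, 196.4], [263.8, 196.4]]
sd [[260.5, 208.1], [263.6, 210.3], [249.9, 217.5], [246.8, 215.1]]
sc [[232.3, 193.5], [227.5, 193.4], [229.4, 182.0], [234.0, 182.1]]
[-3.91602237e-01 -7.60282374e-02  2.03879385e+00 -1.71728614e-05
  1.17901166e+00 -2.27960133e+00]
```

View pics/w4c.png

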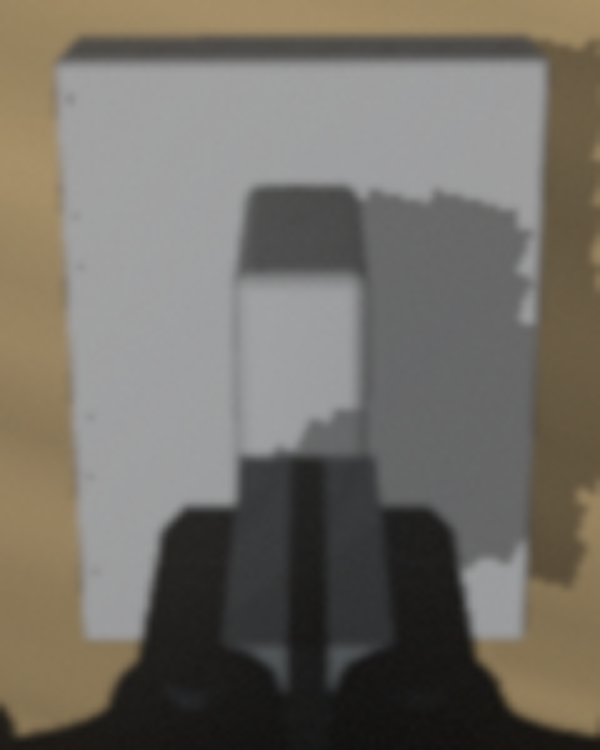

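```bash
python3 - <<'E'
from h import *
s=state();p=s['tool_pos'];M=rot(s['tool_rot']);w=camera_info('wrist')
for up in(0,.01,.02,.03,.04,.05):
    print(up,[proj(w,p+M@np.array([x,-.011,-up])).round(1).tolist() for x in(-.007,.007)])
# width of pads pair visible at tip = 24..27px
E
```

```text
0 [[240.1, 202.9], [263.1, 202.9]]
0.01 [[239.5, 208.9], [263.7, 208.9]]
0.02 [[238.9, 215.5], [264.4, 215.6]]
0.03 [[238.1, 223.0], [265.2, 223.0]]
0.04 [[237.3, 231.4], [266.1, 231.4]]
0.05 [[236.4, 240.8], [267.0, 240.9]]
```

The plate measurement is confirmed by three cameras. The fingertips really end about 39 mm above the reported TCP (triangulated z 0.063, wrist view about 40 mm), so they closed over the bar. I'll treat this as a tool-length error, reopen, and lower slowly while watching the force.

```bash
python3 -m inch '0 0 0 0 0 0 0.5; 0 0 0 0 0 0 0.5; 0 0 0 0 0 0 0.5; 0 0 0 0 0 0 0.5; 0 0 0.01 0 0 0 0.5; 0 0 0.01 0 0 0 0.5; 0 0 0 0 0 0 0.5'; python3 - <<'E'
from h import *
s=grab_frame('side');c=grab_frame('scene');w=grab_frame('wrist')
a=cv2.resize(s[170:250,220:300],None,fx=5,fy=5,interpolation=cv2.INTER_CUBIC)
b=cv2.resize(w[140:260,190:310],None,fx=3.333,fy=3.333,interpolation=cv2.INTER_CUBIC)
cv2.imwrite('pics/g5.png',np.hstack([a,b]))
E
```

```text
time: 6.1
tool_pos: [0.4834, -0.1194, 0.0012]
tool_rot: [-0.002, 0.587, 0.81, -0.001]
contact_force: [-0.0, 0.3, 0.4]
gripper_width: 0.497
```

View pics/g5.png

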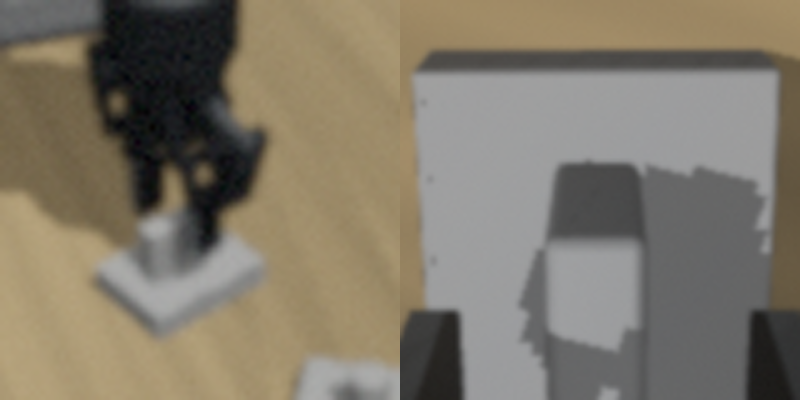

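The fingers now straddle the bar symmetrically. I'll lower a little more and close.

```bash
python3 -m inch '0 0 0.005 0 0 0 0.5; 0 0 0.005 0 0 0 0.5; 0 0 0.003 0 0 0 0.5; 0 0 0 0 0 0 0.5'; python3 -m inch '0 0 0 0 0 0 0.7; 0 0 0 0 0 0 0.8; 0 0 0 0 0 0 0.9; 0 0 0 0 0 0 1; 0 0 0 0 0 0 1; 0 0 0 0 0 0 1; 0 0 0 0 0 0 1'
python3 - <<'E'
from h import *
s=state(); print(s['tool_pos'],s['gripper_width']*85,s['contact_force'],s['joint_pos'])
s=grab_frame('side');w=grab_frame('wrist')
a=cv2.resize(s[170:250,220:300],None,fx=5,fy=5,interpolation=cv2.INTER_CUBIC)
b=cv2.resize(w[140:260,190:310],None,fx=3.333,fy=3.333,interpolation=cv2.INTER_CUBIC)
cv2.imwrite('pics/g6.png',np.hstack([a,b]))
E
```

```text
time: 6.58
tool_pos: [0.4848, -0.1199, -0.0098]
tool_rot: [-0.001, 0.587, 0.81, -0.0]
contact_force: [-1.2, 0.2, 0.3]
gripper_width: 0.5
time: 7.17
tool_pos: [0.4858, -0.1204, -0.0085]
tool_rot: [0.0, 0.587, 0.81, 0.0]
contact_force: [0.5, -0.4, 0.3]
gripper_width: 0.145
[ 0.48583305 -0.12036924 -0.00852272] 12.289221022668158 [ 0.51630157 -0.44010243  0.28405277] [-3.91633646e-01 -2.37687336e-02  2.05196072e+00 -4.83129266e-05
  1.11281969e+00 -2.27960402e+00]
```

View pics/g6.png

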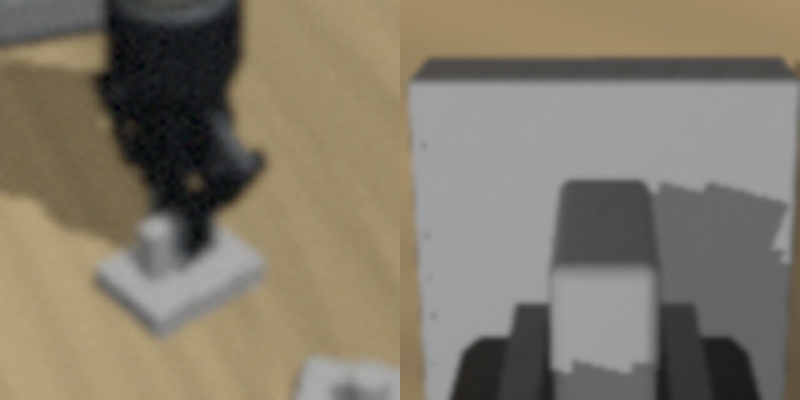

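Grip confirmed (12–14 mm opening with pads on both faces). Insert underside 0 corresponds to reported TCP z −0.0085. Lifting and carrying to above the press.

```bash
python3 -m inch '0 0 -0.01 0 0 0 1; 0 0 -0.02 0 0 0 1; 0 0 -0.03 0 0 0 1; 0 0 -0.03 0 0 0 1; 0 0 -0.03 0 0 0 1; 0 0 0 0 0 0 1; 0 0 0 0 0 0 1'
python3 -m inch '0.0345 0.0152 0 0 0 0 1; 0.0345 0.0152 0 0 0 0 1; 0.0345 0.0152 0 0 0 0 1; 0.0345 0.0152 0 0 0 0 1; 0.0345 0.0152 0 0 0 0 1; 0.0345 0.0152 0 0 0 0 1; 0.0345 0.0152 0 0 0 0 1; 0.0345 0.0152 0 0 0 0 1; 0.0345 0.0152 0 0 0 0 1; 0 0 0 0 0 0 1'
python3 -m inch '0 0 0 0 0 0.097 1; 0 0 0 0 0 0.097 1; 0 0 0 0 0 0.097 1; 0 0 0 0 0 0.097 1; 0 0 0 0 0 0 1; 0 0 0 0 0 0 1; 0 0 0 0 0 0 1'
python3 - <<'E'
from h import *
s=state(); M=rot(s['tool_rot']); print(s['tool_pos'],s['gripper_width'],s['contact_force']); print(M.round(4)); d=np.array([.5203,.217,.037-.0085+.03])-s['tool_pos'];print('tool shift',(M.T@d).round(4),np.degrees(np.arctan2(M[1,0],M[0,0])))
ci=camera_info('wrist');cv2.imwrite('pics/w7.png',grab_frame('wrist'));np.save('w7ci.npy',ci,allow_pickle=True)
E
```

```text
time: 7.85
tool_pos: [0.4868, -0.1207, 0.1134]
tool_rot: [0.002, 0.587, 0.81, 0.001]
contact_force: [-0.6, 0.3, -3.0]
gripper_width: 0.148
time: 8.68
tool_pos: [0.5166, 0.2228, 0.1084]
tool_rot: [-0.002, 0.584, 0.812, -0.0]
contact_force: [-0.6, -0.0, -2.6]
gripper_width: 0.149
time: 9.27
tool_pos: [0.5177, 0.217, 0.1097]
tool_rot: [-0.001, 0.731, 0.682, -0.001]
contact_force: [0.2, 0.9, -3.1]
gripper_width: 0.155
[0.51774046 0.21698886 0.10968914] 0.15468429693869942 [ 0.24052363  0.85534146 -3.09190765]
[[ 6.890e-02  9.976e-01 -2.500e-03]
 [ 9.976e-01 -6.890e-02 -7.000e-04]
 [-9.000e-04 -2.500e-03 -1.000e+00]]
tool shift [0.0002 0.0027 0.0512] 86.04742383604483
```

View pics/w7.png

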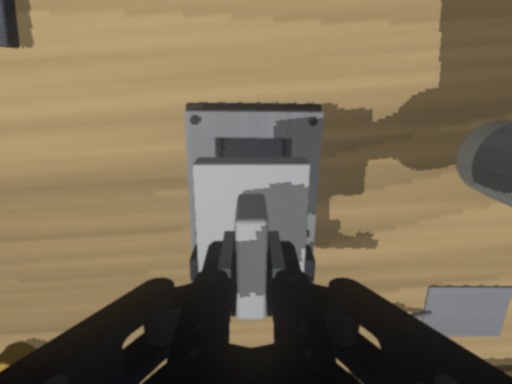

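The insert is level above the press, with the pocket's near edge visible at (216..291,138). I'll measure both in this one picture to refine the offset.

```bash
python3 - <<'E'
W=__import__('cv2').imread('pics/w7.png')
import sys; sys.path.insert(0,'.')
from h import *
crop(W,180,95,330,205,5.3,'pics/w7c.png')
E
```

```text
(no output)
```

View pics/w7c.png

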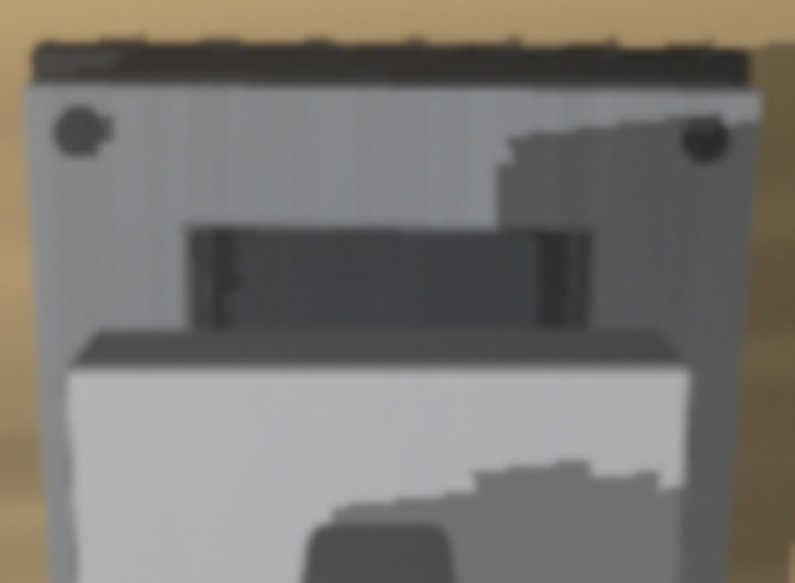

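```bash
python3 - <<'E'
from h import *
ci=np.load('w7ci.npy',allow_pickle=True).item()
g=lambda u,v:((u+.5)/5.3-.5+180,(v+.5)/5.3-.5+95)
a=lambda P:np.degrees(np.arctan2(*(P[1]-P[0])[1::-1]))
def ln(n,pts,z,off):
    P=[onz(ci,g(*q),z) for q in pts]; m=(P[0]+P[1])/2; an=a(P)-90; 
    x=np.array([np.cos(np.radians(an)),np.sin(np.radians(an))]); print(n,z,'len',np.linalg.norm(P[1]-P[0])*1e3,'yaw',an,'mid',m,'centre',m[:2]+off*x)
for z in(.035,.037,.039):
    ln('pocket',[(187,227),(592,231)],z,.0408); ln('bed',[(25,87),(762,92)],z,.070)
for z in (.132,.136): ln('ins top',[(68,368),(690,371)],z,.04)
ln('ins bot',[(100,332),(655,333)],.118,.04)
E
```

```text
pocket 0.035 len 61.797989388084915 yaw -4.449813901498217 mid [0.47848279 0.22061198 0.035     ] centre [0.51915981 0.21744647]
bed 0.035 len 109.72252868413985 yaw -4.272748057701804 mid [0.4578332  0.22257393 0.035     ] centre [0.52763864 0.21735862]
pocket 0.037 len 61.31209343820345 yaw -4.449813901498189 mid [0.47818921 0.22062296 0.037     ] centre [0.51886622 0.21745746]
bed 0.037 len 108.85981886418804 yaw -4.272748057701762 mid [0.45770197 0.22256949 0.037     ] centre [0.52750742 0.21735418]
pocket 0.039 len 60.82619748832194 yaw -4.449813901498231 mid [0.47789562 0.22063394 0.039     ] centre [0.51857264 0.21746844]
bed 0.039 len 107.99710904423627 yaw -4.272748057701804 mid [0.45757075 0.22256504 0.039     ] centre [0.5273762  0.21734973]
ins top 0.132 len 60.22464405724064 yaw -4.158066321835648 mid [0.47772707 0.21922703 0.132     ] centre [0.51762178 0.2163267 ]
ins top 0.136 len 58.693838281208635 yaw -4.158066321835676 mid [0.47679718 0.21929774 0.136     ] centre [0.51669189 0.21639741]
ins bot 0.118 len 58.1242377386225 yaw -3.9827009297039098 mid [0.47701172 0.21908892 0.118     ] centre [0.51691513 0.21631071]
```

Offset found: the insert needs to go about +1.2 mm in tool x, +2.0 mm in tool y and +0.005 rad. Applying that and lowering to about 8 mm above the rim.

```bash
python3 -m inch '0.0012 0.002 0.02 0 0 0.005 1; 0 0 0.02 0 0 0 1; 0 0 0.015 0 0 0 1; 0 0 0.01 0 0 0 1; 0 0 0.008 0 0 0 1; 0 0 0 0 0 0 1; 0 0 0 0 0 0 1; 0 0 0 0 0 0 1'
python3 - <<'E'
from h import *
s=state(); M=rot(s['tool_rot']); print(s['tool_pos'],s['contact_force'],s['ft_torque'],M[:,2].round(4))
w=grab_frame('wrist');sd=grab_frame('side');sc=grab_frame('scene')
f=lambda I,x,y,n:cv2.resize(I[y:y+n,x:x+n],(390,390),interpolation=cv2.INTER_CUBIC)
cv2.imwrite('pics/g8.png',np.hstack([f(w,180,95,150),f(sd,200,115,80)]))
E
```

```text
time: 9.98
tool_pos: [0.5217, 0.2187, 0.0394]
tool_rot: [0.0, 0.733, 0.68, 0.001]
contact_force: [0.1, 0.7, -1.5]
gripper_width: 0.15
[0.52173095 0.21874764 0.03937921] [ 0.10511273  0.70500923 -1.45797396] [ 0.02242273 -0.04417107 -0.02857463] [ 1.9e-03  5.0e-04 -1.0e+00]
```

View pics/g8.png

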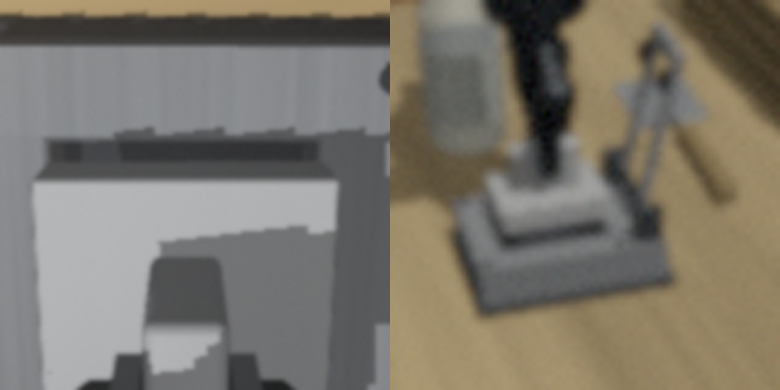

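```bash
python3 -m inch '0 0 0 0 0 0 1; 0 0 0 0 0 0 1; 0 0 0 0 0 0 1'
python3 - <<'E'
from h import *
s=state(); M=rot(s['tool_rot']); print(s['tool_pos'],s['contact_force'],M[:,2].round(4))
ci=camera_info('wrist');np.save('w9ci.npy',ci,allow_pickle=True);w=grab_frame('wrist');cv2.imwrite('pics/w9.png',w)
print(state()['tool_pos'])
crop(w,180,120,330,190,5.3,'pics/w9c.png')
E
```

```text
time: 10.38
tool_pos: [0.5209, 0.2185, 0.0385]
tool_rot: [0.0, 0.733, 0.68, 0.0]
contact_force: [1.1, 0.2, -3.6]
gripper_width: 0.153
[0.52094001 0.2185384  0.03849154] [ 1.13770789  0.15238323 -3.62344775] [ 4.e-04  1.e-04 -1.e+00]
[0.5208514  0.21854204 0.03837076]
```

View pics/w9c.png

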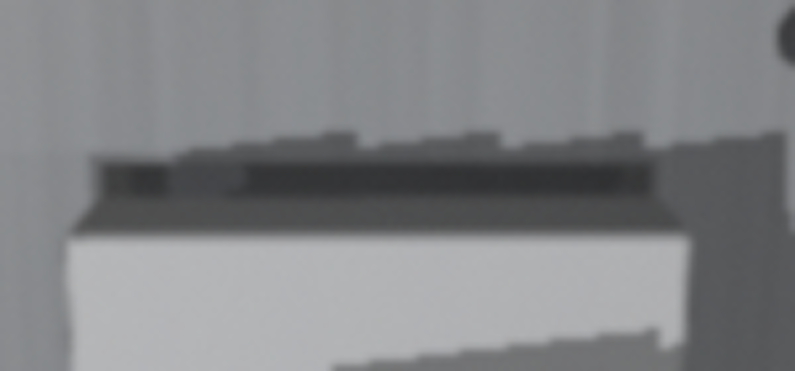

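```bash
python3 - <<'E'
from h import *
ci=np.load('w9ci.npy',allow_pickle=True).item()
g=lambda u,v:((u+.5)/5.3-.5+180,(v+.5)/5.3-.5+120)
def ln(n,pts,z,off):
    P=[onz(ci,g(*q),z) for q in pts]; m=(P[0]+P[1])/2; an=np.degrees(np.arctan2(*(P[1]-P[0])[1::-1]))-90
    x=np.array([np.cos(np.radians(an)),np.sin(np.radians(an))]); print(n,z,'len',np.linalg.norm(P[1]-P[0])*1e3,'yaw',an,'mid',m[:2],'centre',m[:2]+off*x)
for z in(.033,.037,.041): ln('pocket',[(95,159),(657,161)],z,.0408)
ln('top',[(70,236),(690,237)],.065,.04);ln('bot',[(104,196),(655,197)],.047,.04)
E
```

```text
pocket 0.033 len 63.106825304588 yaw -4.48659208094854 mid [0.47855861 0.22083867] centre [0.51923359 0.21764706]
pocket 0.037 len 61.74215610306846 yaw -4.486592080948569 mid [0.47780806 0.22090522] centre [0.51848303 0.21771361]
pocket 0.041 len 60.377486901549034 yaw -4.486592080948569 mid [0.4770575  0.22097177] centre [0.51773248 0.21778016]
top 0.065 len 58.389266694454186 yaw -4.37277724359366 mid [0.47984092 0.2211955 ] centre [0.51972448 0.21814569]
bot 0.047 len 57.571407675623554 yaw -4.385162972178989 mid [0.47980127 0.22114356] centre [0.51968417 0.21808512]
```

Yaw matches within 0.1°, and the insert is about 1 mm too far rearward. I'll correct that and feel downward.

```bash
python3 -m inch '-0.0004 -0.001 0.002 0 0 0 1; 0 0 0.002 0 0 0 1; 0 0 0.002 0 0 0 1; 0 0 0 0 0 0 1; 0 0 0 0 0 0 1'; for i in 1; do python3 -m inch '0 0 0.001 0 0 0 1; 0 0 0.001 0 0 0 1; 0 0 0 0 0 0 1; 0 0 0 0 0 0 1'; done; python3 -m inch '0 0 0.001 0 0 0 1; 0 0 0.001 0 0 0 1; 0 0 0 0 0 0 1; 0 0 0 0 0 0 1'
```

```text
time: 10.85
tool_pos: [0.5195, 0.2181, 0.0318]
tool_rot: [-0.0, 0.733, 0.68, -0.0]
contact_force: [-0.1, -0.1, -1.4]
gripper_width: 0.147
time: 11.18
tool_pos: [0.5197, 0.2181, 0.0301]
tool_rot: [-0.0, 0.733, 0.68, -0.0]
contact_force: [0.6, 0.4, -3.7]
gripper_width: 0.148
time: 11.52
tool_pos: [0.5197, 0.2182, 0.0281]
tool_rot: [-0.0, 0.733, 0.68, -0.0]
contact_force: [0.5, -0.3, -3.6]
gripper_width: 0.152
```

```bash
python3 -m inch '0 0 0.001 0 0 0 1; 0 0 0 0 0 0 1; 0 0 0 0 0 0 1'; python3 -m inch '0 0 0.001 0 0 0 1; 0 0 0 0 0 0 1; 0 0 0 0 0 0 1';  python3 -m inch '0 0 0.001 0 0 0 1; 0 0 0 0 0 0 1; 0 0 0 0 0 0 1'
```

```text
time: 11.77
tool_pos: [0.5198, 0.2182, 0.0272]
tool_rot: [0.0, 0.733, 0.68, 0.0]
contact_force: [-0.4, 0.3, -4.0]
gripper_width: 0.154
time: 12.02
tool_pos: [0.5199, 0.2182, 0.0262]
tool_rot: [0.0, 0.733, 0.68, 0.0]
contact_force: [0.7, -0.6, -2.9]
gripper_width: 0.15
time: 12.27
tool_pos: [0.5198, 0.2182, 0.0251]
tool_rot: [0.0, 0.733, 0.68, 0.0]
contact_force: [0.5, 0.2, -3.1]
gripper_width: 0.148
```

```bash
python3 -m inch '0 0 0.001 0 0 0 1; 0 0 0 0 0 0 1; 0 0 0 0 0 0 1'; python3 -m inch '0 0 0.001 0 0 0 1; 0 0 0 0 0 0 1; 0 0 0 0 0 0 1';  python3 -m inch '0 0 0.001 0 0 0 1; 0 0 0 0 0 0 1; 0 0 0 0 0 0 1'
```

```text
time: 12.52
tool_pos: [0.5198, 0.2182, 0.0241]
tool_rot: [0.0, 0.733, 0.68, 0.0]
contact_force: [0.8, 0.2, -2.8]
gripper_width: 0.15
time: 12.77
tool_pos: [0.5198, 0.2182, 0.0232]
tool_rot: [0.0, 0.733, 0.68, 0.0]
contact_force: [1.6, 0.8, -3.7]
gripper_width: 0.154
time: 13.02
tool_pos: [0.5198, 0.2182, 0.0222]
tool_rot: [0.0, 0.733, 0.68, 0.0]
contact_force: [0.9, -0.8, -3.0]
gripper_width: 0.152
```

No contact with the underside at about 0.031, which is below the estimated rim, so it seems to be entering cleanly. I'll continue and then verify visually.

```bash
python3 -m inch '0 0 0.001 0 0 0 1; 0 0 0 0 0 0 1; 0 0 0 0 0 0 1'; python3 -m inch '0 0 0.001 0 0 0 1; 0 0 0 0 0 0 1; 0 0 0 0 0 0 1';  python3 - <<'E'
from h import *
w=grab_frame('wrist');sd=grab_frame('side');print(state()['contact_force'])
f=lambda I,x,y,n:cv2.resize(I[y:y+n,x:x+n],(390,390),interpolation=cv2.INTER_CUBIC)
cv2.imwrite('pics/g10.png',np.hstack([f(w,170,95,170),f(sd,200,115,80)]))
E
```

```text
time: 13.27
tool_pos: [0.5198, 0.2182, 0.0212]
tool_rot: [0.0, 0.733, 0.68, 0.0]
contact_force: [1.5, 0.2, -3.1]
gripper_width: 0.145
time: 13.52
tool_pos: [0.5198, 0.2182, 0.0202]
tool_rot: [0.0, 0.733, 0.68, 0.0]
contact_force: [1.5, 0.0, -2.9]
gripper_width: 0.154
[ 2.42914019 -0.39608292 -3.08955624]
```

View pics/g10.png

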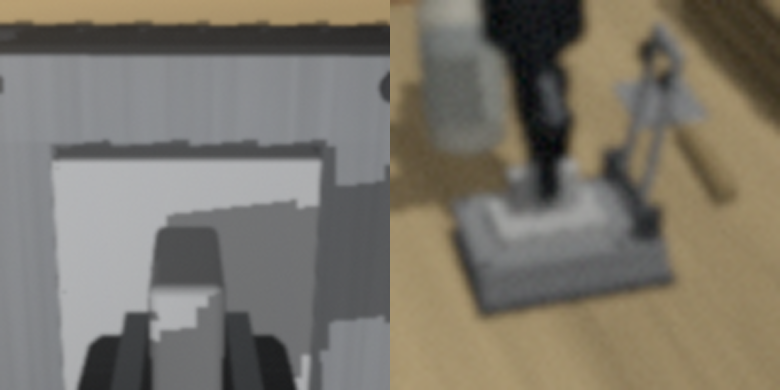

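The insert is inside the pocket mouth. The slight +x side force suggests it's touching the front wall, so I'll ease rearward 0.4 mm and carry on down.

```bash
python3 -m inch '0 0.0004 0.001 0 0 0 1; 0 0 0 0 0 0 1; 0 0 0 0 0 0 1'; python3 -m inch '0 0 0.001 0 0 0 1; 0 0 0 0 0 0 1; 0 0 0 0 0 0 1';python3 -m inch '0 0 0.001 0 0 0 1; 0 0 0 0 0 0 1; 0 0 0 0 0 0 1'
```

```text
time: 13.87
tool_pos: [0.5199, 0.2181, 0.0193]
tool_rot: [-0.0, 0.733, 0.68, -0.0]
contact_force: [-0.8, -0.4, -1.2]
gripper_width: 0.152
time: 14.12
tool_pos: [0.52, 0.2182, 0.0186]
tool_rot: [-0.0, 0.733, 0.68, -0.0]
contact_force: [-3.5, -1.7, 3.2]
gripper_width: 0.15
time: 14.37
tool_pos: [0.52, 0.2182, 0.0173]
tool_rot: [-0.0, 0.733, 0.68, -0.0]
contact_force: [-2.6, -0.3, 3.9]
gripper_width: 0.15
```

The ejector pad is felt at TCP z ≈0.019 and yields at about 7 N net. Continuing gently in half-millimetre steps.

```bash
python3 -m inch '0 -0.0002 0.0005 0 0 0 1; 0 0 0 0 0 0 1; 0 0 0.0005 0 0 0 1; 0 0 0 0 0 0 1'; python3 -m inch '0 0 0.0005 0 0 0 1; 0 0 0 0 0 0 1; 0 0 0 0 0 0 1';python3 -m inch '0 0 0.0005 0 0 0 1; 0 0 0 0 0 0 1; 0 0 0 0 0 0 1';python3 -m inch '0 0 0.0005 0 0 0 1; 0 0 0 0 0 0 1; 0 0 0 0 0 0 1'
```

```text
time: 14.7
tool_pos: [0.52, 0.2181, 0.0166]
tool_rot: [-0.0, 0.733, 0.68, -0.0]
contact_force: [-3.5, -1.1, 5.8]
gripper_width: 0.153
time: 14.95
tool_pos: [0.5201, 0.2182, 0.0166]
tool_rot: [-0.0, 0.733, 0.68, -0.0]
contact_force: [-5.4, -1.8, 8.9]
gripper_width: 0.156
time: 15.2
tool_pos: [0.5201, 0.2182, 0.0166]
tool_rot: [-0.0, 0.733, 0.68, -0.0]
contact_force: [-8.0, -2.1, 11.5]
gripper_width: 0.154
time: 15.45
tool_pos: [0.5201, 0.2182, 0.0165]
tool_rot: [-0.0, 0.733, 0.68, -0.0]
contact_force: [-8.8, -3.1, 14.0]
gripper_width: 0.151
```

Z has stopped at 0.0166, but the side force is growing along with it. That could mean wedging rather than home, so I'll relieve the lateral force (−x, −y) and see whether it drops further.

```bash
python3 -m inch '-0.0002 -0.0008 0 0 0 0 1; 0 0 0 0 0 0 1; 0 0 0 0 0 0 1'; python3 -m inch '-0.0002 -0.0008 0 0 0 0 1; 0 0 0 0 0 0 1; 0 0 0 0 0 0 1'; python3 -c "
from h import *
s=state();print(s['tool_pos'],s['contact_force'],s['ft_torque'],rot(s['tool_rot'])[:,2])"
```

```text
time: 15.7
tool_pos: [0.5201, 0.2182, 0.0165]
tool_rot: [0.0, 0.733, 0.68, 0.001]
contact_force: [-5.9, -1.6, 10.6]
gripper_width: 0.15
time: 15.95
tool_pos: [0.5202, 0.2182, 0.0166]
tool_rot: [0.001, 0.733, 0.68, 0.002]
contact_force: [-2.6, -0.3, 7.7]
gripper_width: 0.15
[0.52017558 0.2181776  0.01655427] [-2.55818061 -0.31728192  7.747975  ] [-0.16805509  0.50510743 -0.00828389] [ 3.72146883e-03  6.71090098e-04 -9.99992850e-01]
```

The force drops without any motion, which fits the arm's x/z coupling plus floor friction. Travel on the ejector was only about 2.5–3.5 mm, though, so home is plausible but unproven. I'll let go and press straight down on the top of the grip with shut fingers, so the insert can align itself freely.

```bash
python3 -m inch '0 0 0 0 0 0 0.8; 0 0 0 0 0 0 0.6; 0 0 0 0 0 0 0.5; 0 0 0 0 0 0 0.5; 0 0 0 0 0 0 0.5'; python3 -m inch '0 0 -0.01 0 0 0 0.5; 0 0 -0.02 0 0 0 0.5; 0 0 -0.02 0 0 0 0.5; 0 0 0 0 0 0 1; 0 0 0 0 0 0 1; 0 0 0 0 0 0 1; 0 0 0 0 0 0 1; 0 0 0 0 0 0 1'
python3 - <<'E'
from h import *
s=state(); M=rot(s['tool_rot']);print(s['tool_pos'],s['contact_force'],M[:,2].round(4),(M.T@(np.array([.5198,.2178,.05])-s['tool_pos'])).round(4))
w=grab_frame('wrist');sd=grab_frame('side');sc=grab_frame('scene')
f=lambda I,x,y,n:cv2.resize(I[y:y+n,x:x+n],(390,390),interpolation=cv2.INTER_CUBIC)
cv2.imwrite('pics/g11.png',np.hstack([f(w,160,95,190),f(sd,200,115,80)]))
E
```

```text
time: 16.37
tool_pos: [0.5181, 0.2178, 0.0142]
tool_rot: [-0.0, 0.733, 0.68, -0.0]
contact_force: [-0.3, 1.1, -1.2]
gripper_width: 0.501
time: 17.03
tool_pos: [0.5173, 0.2176, 0.0633]
tool_rot: [-0.001, 0.733, 0.68, -0.001]
contact_force: [0.2, -0.5, -0.0]
gripper_width: 0.0
[0.51731027 0.21757071 0.06325929] [ 0.23465098 -0.45168643 -0.01739265] [-2.4e-03 -7.0e-04 -1.0e+00] [0.0004 0.0025 0.0133]
```

View pics/g11.png

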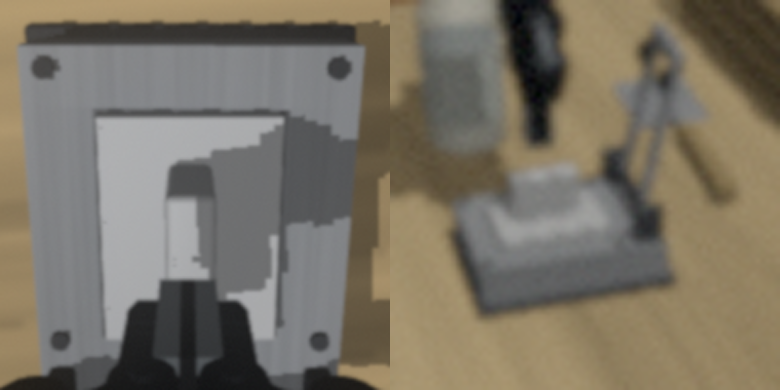

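Released. The insert sits level in the pocket at (190,230) in the picture and the fingers are clear above it. Now I'll press on the grip's top.

```bash
python3 -m inch '0.0004 0.0022 0.008 0 0 0 1; 0 0 0.008 0 0 0 1; 0 0 0 0 0 0 1; 0 0 0 0 0 0 1; 0 0 0 0 0 0 1'; python3 -m inch '0 0 0.002 0 0 0 1; 0 0 0 0 0 0 1; 0 0 0 0 0 0 1';python3 -m inch '0 0 0.002 0 0 0 1; 0 0 0 0 0 0 1; 0 0 0 0 0 0 1';python3 -m inch '0 0 0.002 0 0 0 1; 0 0 0 0 0 0 1; 0 0 0 0 0 0 1'
```

```text
time: 17.6
tool_pos: [0.5203, 0.218, 0.0483]
tool_rot: [-0.0, 0.733, 0.68, -0.0]
contact_force: [0.7, -0.2, -0.1]
gripper_width: 0.001
time: 17.85
tool_pos: [0.5206, 0.2181, 0.0468]
tool_rot: [0.0, 0.733, 0.68, 0.0]
contact_force: [0.1, -0.2, 0.6]
gripper_width: -0.002
time: 18.1
tool_pos: [0.5205, 0.2181, 0.0446]
tool_rot: [-0.0, 0.733, 0.68, -0.0]
contact_force: [0.7, 0.3, 0.4]
gripper_width: 0.001
time: 18.35
tool_pos: [0.5205, 0.2181, 0.0425]
tool_rot: [-0.0, 0.733, 0.68, -0.0]
contact_force: [-0.4, -0.0, -0.3]
gripper_width: 0.004
```

```bash
for k in 1; do python3 -m inch '0 0 0.001 0 0 0 1; 0 0 0 0 0 0 1; 0 0 0 0 0 0 1'; done; python3 -m inch '0 0 0.001 0 0 0 1; 0 0 0 0 0 0 1; 0 0 0 0 0 0 1'; python3 -m inch '0 0 0.001 0 0 0 1; 0 0 0 0 0 0 1; 0 0 0 0 0 0 1'
```

```text
time: 18.6
tool_pos: [0.5205, 0.2181, 0.0416]
tool_rot: [-0.0, 0.733, 0.68, -0.0]
contact_force: [0.6, 0.2, -0.0]
gripper_width: -0.002
time: 18.85
tool_pos: [0.5208, 0.2182, 0.041]
tool_rot: [0.0, 0.733, 0.68, 0.0]
contact_force: [-0.4, 0.0, 2.5]
gripper_width: 0.0
time: 19.1
tool_pos: [0.5209, 0.2182, 0.0411]
tool_rot: [0.0, 0.733, 0.68, 0.0]
contact_force: [-3.5, -0.8, 6.1]
gripper_width: 0.0
```

```bash
python3 -m inch '0 -0.0003 0.001 0 0 0 1; 0 0 0 0 0 0 1; 0 0 0 0 0 0 1'; python3 -m inch '0 -0.0003 0.001 0 0 0 1; 0 0 0 0 0 0 1; 0 0 0 0 0 0 1'; python3 -m inch '0 -0.0003 0.001 0 0 0 1; 0 0 0 0 0 0 1; 0 0 0 0 0 0 1'
```

```text
time: 19.35
tool_pos: [0.5209, 0.2182, 0.041]
tool_rot: [0.0, 0.733, 0.68, 0.0]
contact_force: [-4.1, -2.1, 10.6]
gripper_width: 0.003
time: 19.6
tool_pos: [0.521, 0.2182, 0.041]
tool_rot: [0.001, 0.733, 0.68, 0.0]
contact_force: [-5.4, -2.8, 14.9]
gripper_width: -0.001
time: 19.85
tool_pos: [0.521, 0.2183, 0.0409]
tool_rot: [0.001, 0.733, 0.68, 0.001]
contact_force: [-6.9, -3.0, 19.2]
gripper_width: 0.003
```

At 19 N, well over twice the ejector force, z hasn't moved (0.0411→0.0409). As a further check for tilt or wedging, I'll press both ends of the grip and compare heights.

```bash
python3 -m inch '0 0 -0.004 0 0 0 1; 0 0 -0.003 0 0 0 1; 0 -0.021 -0.001 0 0 0 1; 0 0 0 0 0 0 1; 0 0 0.002 0 0 0 1; 0 0 0.001 0 0 0 1; 0 0 0 0 0 0 1; 0 0 0 0 0 0 1'; python3 -m inch '0 0 0.001 0 0 0 1; 0 0 0.001 0 0 0 1; 0 0 0 0 0 0 1; 0 0 0 0 0 0 1';python3 -m inch '0 0 0.001 0 0 0 1; 0 0 0.001 0 0 0 1; 0 0 0 0 0 0 1; 0 0 0 0 0 0 1';
```

```text
time: 20.52
tool_pos: [0.499, 0.2196, 0.0414]
tool_rot: [-0.0, 0.733, 0.68, -0.0]
contact_force: [-0.5, 0.0, 0.1]
gripper_width: -0.003
time: 20.85
tool_pos: [0.4993, 0.2197, 0.041]
tool_rot: [0.0, 0.733, 0.68, -0.0]
contact_force: [-2.8, -0.8, 7.2]
gripper_width: 0.003
time: 21.18
tool_pos: [0.4994, 0.2198, 0.041]
tool_rot: [0.0, 0.733, 0.68, -0.0]
contact_force: [-9.2, -3.3, 17.9]
gripper_width: 0.001
```

```bash
python3 -m inch '0 0 -0.004 0 0 0 1; 0 0 -0.004 0 0 0 1; 0 0.021 0 0 0 0 1; 0 0.021 0 0 0 0 1; 0 0 0.002 0 0 0 1; 0 0 0.002 0 0 0 1; 0 0 0 0 0 0 1; 0 0 0 0 0 0 1'; python3 -m inch '0 0 0.001 0 0 0 1; 0 0 0.001 0 0 0 1; 0 0 0 0 0 0 1; 0 0 0 0 0 0 1';python3 -m inch '0 0 0.001 0 0 0 1; 0 0 0.001 0 0 0 1; 0 0 0 0 0 0 1; 0 0 0 0 0 0 1';
```

```text
time: 21.85
tool_pos: [0.5396, 0.2166, 0.0411]
tool_rot: [-0.0, 0.733, 0.68, -0.001]
contact_force: [-0.4, -0.2, 0.9]
gripper_width: -0.001
time: 22.18
tool_pos: [0.5397, 0.2166, 0.041]
tool_rot: [-0.0, 0.733, 0.68, -0.001]
contact_force: [-3.5, -2.0, 8.8]
gripper_width: 0.001
time: 22.52
tool_pos: [0.5403, 0.2167, 0.041]
tool_rot: [-0.0, 0.733, 0.68, -0.0]
contact_force: [-8.8, -3.1, 16.2]
gripper_width: 0.001
```

The height is 0.0410 at front, middle and rear under 16–19 N, so the insert is level and home at about 12 mm below the rim. Now up and over to behind the yoke bar.

```bash
python3 -m inch '0 0 -0.03 0 0 0 1; 0 0 -0.035 0 0 0 1; 0 0 -0.035 0 0 0 1; 0 0 -0.035 0 0 0 1; 0 0.03 0 0 0 0 1; 0 0.03 0 0 0 0 1; 0 0.03 0 0 0 0 1; 0 0.03 0 0 0 0 1; 0 0 0 0 0 0 1; 0 0 0 0 0 0 1'
python3 - <<'E'
from h import *
s=state(); M=rot(s['tool_rot']);print(s['tool_pos'],s['contact_force'],M.round(3))
b=np.radians(-4.35);u=np.array([np.cos(b),np.sin(b)]);v=np.array([-u[1],u[0]]);d=s['tool_pos'][:2]-[.519,.2176];print('bed xy',d@u,d@v)
w=grab_frame('wrist');sd=grab_frame('side');sc=grab_frame('scene')
f=lambda I,x,y,n:cv2.resize(I[y:y+n,x:x+n],(390,390),interpolation=cv2.INTER_CUBIC)
cv2.imwrite('pics/g12.png',np.hstack([f(sc,290,165,110),f(sd,200,100,100)]));cv2.imwrite('pics/w12.png',w)
E
```

```text
time: 23.35
tool_pos: [0.66, 0.2072, 0.1713]
tool_rot: [-0.001, 0.734, 0.68, -0.001]
contact_force: [-0.3, -0.5, -0.2]
gripper_width: 0.002
[0.66004374 0.20724098 0.17127021] [-0.29754099 -0.53955021 -0.20605378] [[ 0.076  0.997 -0.003]
 [ 0.997 -0.076 -0.   ]
 [-0.    -0.002 -1.   ]]
bed xy 0.14142315453763935 0.0003688376613950606
```

View pics/g12.png

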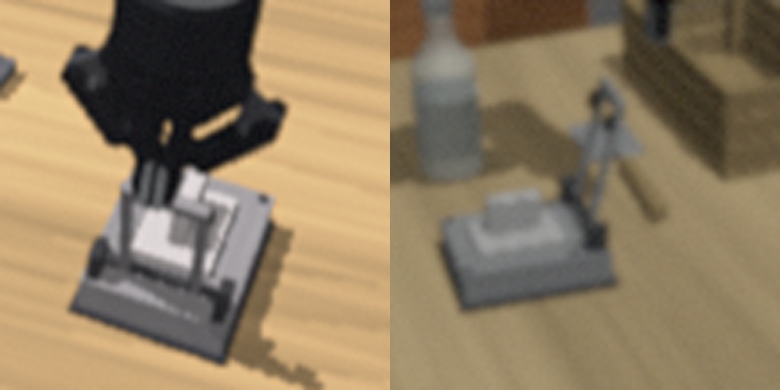

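View pics/w12.png

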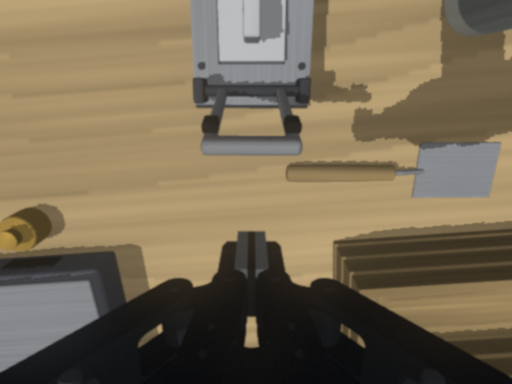

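The shut fingers are centred behind the bar: bar centre (251,146), finger line x=251. I'll compute the gap and go down.

```bash
python3 - <<'E'
from h import *
ci=camera_info('wrist')
b=np.radians(-4.35);u=np.array([np.cos(b),np.sin(b)])
for z in(.16,.168): 
  for r in (137,155): print(z,r,(onz(ci,(251,r),z)[:2]-[.519,.2176])@u)
E
python3 -m inch '0 0 0.02 0 0 0 1; 0 0 0.02 0 0 0 1; 0 0 0.015 0 0 0 1; 0 0 0 0 0 0 1; 0 0 0 0 0 0 1'
```

```text
0.16 137 0.09130386713089668
0.16 155 0.1024597134712602
0.168 137 0.09013663271529378
0.168 155 0.10082794143638639
time: 23.92
tool_pos: [0.6588, 0.2076, 0.1166]
tool_rot: [-0.001, 0.733, 0.68, -0.001]
contact_force: [0.6, 0.3, 0.4]
gripper_width: 0.005
```

The bar's rear face is near bed x 0.102 (θ≈1.84) and the finger face is at about 0.129. Approaching and starting the push.

```bash
python3 -m inch '0 -0.01 0 0 0 0 1; 0 -0.008 0 0 0 0 1; 0 -0.004 0 0 0 0 1; 0 -0.003 0 0 0 0 1; 0 -0.003 0 0 0 0 1; 0 -0.003 0 0 0 0 1; 0 0 0 0 0 0 1'; python3 -m inch '0 -0.004 0 0 0 0 1; 0 -0.004 0 0 0 0 1; 0 -0.004 0 0 0 0 1; 0 0 0 0 0 0 1'
```

```text
time: 24.5
tool_pos: [0.6304, 0.21, 0.1193]
tool_rot: [0.001, 0.733, 0.68, 0.001]
contact_force: [3.0, -0.3, 1.5]
gripper_width: 0.001
time: 24.83
tool_pos: [0.6166, 0.2108, 0.1177]
tool_rot: [-0.0, 0.733, 0.68, -0.0]
contact_force: [1.9, 0.3, 1.6]
gripper_width: 0.002
```

Contact with about 3 N, as expected. Pushing on along the arc.

```bash
python3 -m inch '0 -0.008 0.001 0 0 0 1; 0 -0.008 0.002 0 0 0 1; 0 -0.008 0.002 0 0 0 1; 0 -0.008 0.002 0 0 0 1; 0 -0.008 0.002 0 0 0 1; 0 0 0 0 0 0 1'; python3 - <<'E'
from h import *
s=state(); b=np.radians(-4.35);u=np.array([np.cos(b),np.sin(b)]);v=np.array([-u[1],u[0]]);d=s['tool_pos'][:2]-[.519,.2176];print('bed xy',d@u,d@v,s['contact_force'])
sd=grab_frame('side');sc=grab_frame('scene')
f=lambda I,x,y,n:cv2.resize(I[y:y+n,x:x+n],(390,390),interpolation=cv2.INTER_CUBIC)
cv2.imwrite('pics/g13.png',np.hstack([f(sc,290,165,110),f(sd,200,100,100)]))
E
```

```text
time: 25.33
tool_pos: [0.5747, 0.2139, 0.1073]
tool_rot: [-0.001, 0.733, 0.68, -0.002]
contact_force: [0.2, -0.4, 0.6]
gripper_width: -0.001
bed xy 0.05579545607481853 0.0005596073084117477 [ 0.24030938 -0.37861736  0.62733081]
```

View pics/g13.png

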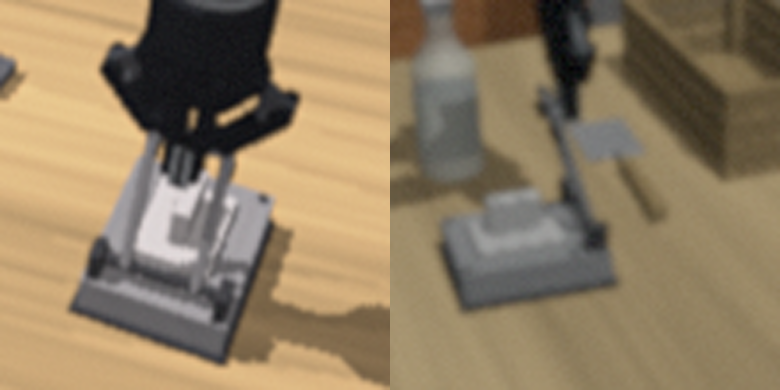

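The yoke is now past vertical (θ≈1.34) and following the fingers. Continuing.

```bash
python3 -m inch '0 -0.008 0.001 0 0 0 1; 0 -0.008 0.002 0 0 0 1; 0 -0.008 0.002 0 0 0 1; 0 -0.008 0.003 0 0 0 1; 0 -0.008 0.004 0 0 0 1; 0 -0.007 0.004 0 0 0 1;0 -0.006 0.004 0 0 0 1; 0 0 0 0 0 0 1'; python3 - <<'E'
from h import *
s=state(); b=np.radians(-4.35);u=np.array([np.cos(b),np.sin(b)]);v=np.array([-u[1],u[0]]);d=s['tool_pos'][:2]-[.519,.2176];print('bed xy',d@u,d@v,s['contact_force'])
sd=grab_frame('side');sc=grab_frame('scene')
f=lambda I,x,y,n:cv2.resize(I[y:y+n,x:x+n],(390,390),interpolation=cv2.INTER_CUBIC)
cv2.imwrite('pics/g14.png',np.hstack([f(sc,290,165,110),f(sd,200,100,100)]))
E
```

```text
time: 26.1
tool_pos: [0.523, 0.2177, 0.0869]
tool_rot: [-0.0, 0.733, 0.68, -0.0]
contact_force: [4.4, -0.2, -3.6]
gripper_width: 0.003
bed xy 0.004032784888831567 0.00036954007267321636 [ 4.40886692 -0.19969951 -3.57447369]
```

View pics/g14.png

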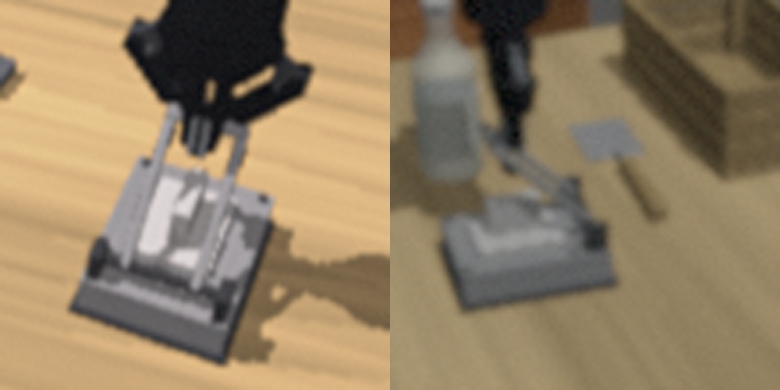

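θ≈0.83 now. I'll back off, lift over the bar, and come down on its top.

```bash
python3 -m inch '0 0.005 0 0 0 0 1; 0 0 -0.02 0 0 0 1; 0 0 -0.024 0 0 0 1; 0 0 0 0 0 0 1; 0 -0.012 0 0 0 0 1; 0 -0.013 0 0 0 0 1; 0 0 0 0 0 0 1; 0 0 0 0 0 0 1'; python3 - <<'E'
from h import *
s=state(); b=np.radians(-4.35);u=np.array([np.cos(b),np.sin(b)]);v=np.array([-u[1],u[0]]);d=s['tool_pos'][:2]-[.519,.2176];print('bed xy',d@u,d@v,'tip z',s['tool_pos'][2]+.038)
sd=grab_frame('side');sc=grab_frame('scene');w=grab_frame('wrist')
f=lambda I,x,y,n:cv2.resize(I[y:y+n,x:x+n],(390,390),interpolation=cv2.INTER_CUBIC)
cv2.imwrite('pics/g15.png',np.hstack([f(w,160,95,190),f(sd,200,100,100)]))
E
```

```text
time: 26.87
tool_pos: [0.5043, 0.2195, 0.1326]
tool_rot: [-0.0, 0.733, 0.68, -0.0]
contact_force: [0.5, 0.6, 0.0]
gripper_width: 0.002
bed xy -0.014762096018586655 0.0007484299127205924 tip z 0.17061410480500375
```

View pics/g15.png

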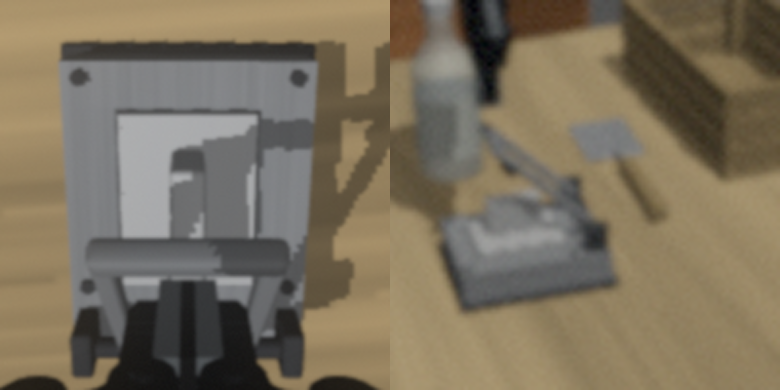

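```bash
python3 - <<'E'
from h import *
ci=camera_info('wrist'); b=np.radians(-4.35);u=np.array([np.cos(b),np.sin(b)])
for z in(.11,.12,.13,.14,.15):
    print(z,[round((onz(ci,(251.6,95+r*190/390),z)[:2]-[.519,.2176])@u,4) for r in (238,258,275)],'len',np.linalg.norm(onz(ci,(160+86*190/390,220),z)-onz(ci,(160+290*190/390,220),z)), 'arc x at z',.065-np.sqrt(.115**2-(z-.055)**2))
E
```

```text
0.11 [np.float64(-0.0105), np.float64(-0.0032), np.float64(0.0031)] len 0.06934479862561344 arc x at z -0.035995049383620775
0.12 [np.float64(-0.0145), np.float64(-0.0075), np.float64(-0.0015)] len 0.06591530555121174 arc x at z -0.029868329805051386
0.13 [np.float64(-0.0185), np.float64(-0.0119), np.float64(-0.0062)] len 0.062485812476810065 arc x at z -0.022177978870813464
0.14 [np.float64(-0.0225), np.float64(-0.0163), np.float64(-0.0109)] len 0.0590563194024084 arc x at z -0.012459666924148322
0.15 [np.float64(-0.0265), np.float64(-0.0206), np.float64(-0.0155)] len 0.05562682632800674 arc x at z 0.000192593015921394
```

The bar is at bed x ≈−0.0155, z ≈0.138 and the fingertip is right above it. I'll press down following the arc.

```bash
python3 -m inch '0 -0.002 0.01 0 0 0 1; 0 0 0.01 0 0 0 1; 0 0 0.003 0 0 0 1; 0 0 0.003 0 0 0 1; 0 0 0 0 0 0 1'; python3 -m inch '0 -0.004 0.0042 0 0 0 1; 0 -0.004 0.0042 0 0 0 1; 0 -0.0035 0.0046 0 0 0 1; 0 -0.0034 0.0046 0 0 0 1; 0 0 0 0 0 0 1'; python3 -m inch '0 -0.003 0.0049 0 0 0 1; 0 -0.003 0.0049 0 0 0 1; 0 -0.0025 0.0051 0 0 0 1; 0 -0.0025 0.0051 0 0 0 1; 0 0 0 0 0 0 1'; python3 - <<'E'
from h import *
s=state(); b=np.radians(-4.35);u=np.array([np.cos(b),np.sin(b)]);v=np.array([-u[1],u[0]]);d=s['tool_pos'][:2]-[.519,.2176];print('bed xy',d@u,d@v,'tip z',s['tool_pos'][2]+.038)
sd=grab_frame('side');w=grab_frame('wrist')
f=lambda I,x,y,n:cv2.resize(I[y:y+n,x:x+n],(390,390),interpolation=cv2.INTER_CUBIC)
cv2.imwrite('pics/g16.png',np.hstack([f(w,160,95,190),f(sd,200,100,100)]))
E
```

```text
time: 27.43
tool_pos: [0.5018, 0.2193, 0.1059]
tool_rot: [-0.001, 0.733, 0.68, -0.001]
contact_force: [-0.5, -0.4, 0.5]
gripper_width: 0.004
time: 27.85
tool_pos: [0.486, 0.2207, 0.0875]
tool_rot: [-0.001, 0.733, 0.68, -0.001]
contact_force: [-1.2, -0.0, 1.4]
gripper_width: -0.002
time: 28.27
tool_pos: [0.4757, 0.2214, 0.0673]
tool_rot: [-0.0, 0.733, 0.68, -0.001]
contact_force: [0.0, -0.2, 0.6]
gripper_width: 0.001
bed xy -0.04343530969488038 0.0005205837412298139 tip z 0.10526388232173986
```

View pics/g16.png

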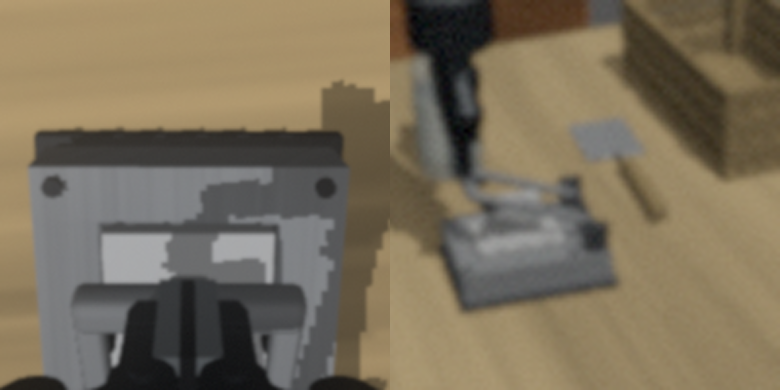

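The fingertip sits on the bar and the yoke is following (θ≈0.4). Continuing, slower toward the end.

```bash
python3 -m inch '0 -0.002 0.0054 0 0 0 1; 0 -0.002 0.0054 0 0 0 1; 0 -0.0014 0.0056 0 0 0 1; 0 -0.0014 0.0056 0 0 0 1; 0 0 0 0 0 0 1'; python3 -m inch '0 -0.0008 0.004 0 0 0 1; 0 -0.0006 0.004 0 0 0 1; 0 -0.0003 0.003 0 0 0 1; 0 0 0 0 0 0 1'; python3 -m inch '0 -0.0002 0.002 0 0 0 1; 0 -0.0002 0.002 0 0 0 1; 0 0 0 0 0 0 1;0 0 0 0 0 0 1'
```

```text
time: 28.78
tool_pos: [0.469, 0.2217, 0.0453]
tool_rot: [-0.0, 0.733, 0.68, -0.001]
contact_force: [-0.0, -0.6, -0.6]
gripper_width: -0.0
time: 29.12
tool_pos: [0.468, 0.222, 0.0352]
tool_rot: [-0.0, 0.733, 0.68, -0.0]
contact_force: [0.0, 0.3, -0.2]
gripper_width: 0.002
time: 29.45
tool_pos: [0.4681, 0.222, 0.032]
tool_rot: [0.0, 0.733, 0.68, 0.0]
contact_force: [-0.2, 0.3, -0.5]
gripper_width: 0.0
```

The force is near zero, so I'll check whether the bar is still under the tip.

```bash
python3 - <<'E'
from h import *
s=state(); b=np.radians(-4.35);u=np.array([np.cos(b),np.sin(b)]);v=np.array([-u[1],u[0]]);d=s['tool_pos'][:2]-[.519,.2176];print('bed xy',d@u,d@v,'tip z',s['tool_pos'][2]+.038)
sd=grab_frame('side');w=grab_frame('wrist');cv2.imwrite('pics/side17.png',sd);sc=grab_frame('scene');cv2.imwrite('pics/scene17.png',sc)
f=lambda I,x,y,n:cv2.resize(I[y:y+n,x:x+n],(390,390),interpolation=cv2.INTER_CUBIC)
cv2.imwrite('pics/g17.png',np.hstack([f(w,150,140,200),f(sd,200,110,80)]))
E
```

```text
bed xy -0.051077026751665866 0.00056548070159317 tip z 0.06996374017648194
```

View pics/g17.png

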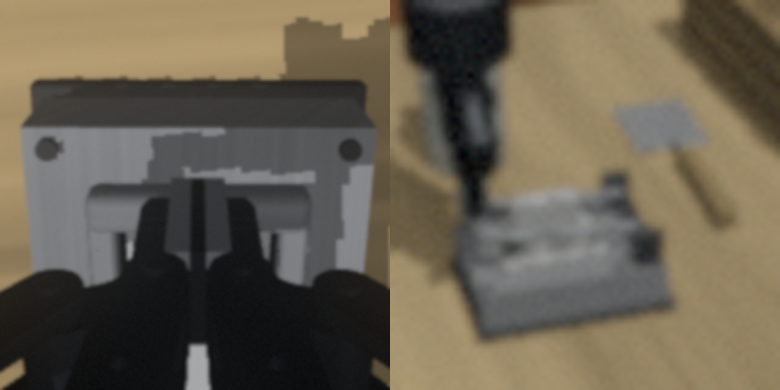

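The bar is under the tip and the yoke is nearly closed. Now 1 mm steps, feeling for the pads.

```bash
python3 -m inch '0 0 0.001 0 0 0 1; 0 0 0.001 0 0 0 1; 0 0 0 0 0 0 1;0 0 0 0 0 0 1';python3 -m inch '0 0 0.001 0 0 0 1; 0 0 0.001 0 0 0 1; 0 0 0 0 0 0 1;0 0 0 0 0 0 1';python3 -m inch '0 0 0.001 0 0 0 1; 0 0 0.001 0 0 0 1; 0 0 0 0 0 0 1;0 0 0 0 0 0 1';python3 -m inch '0 0 0.001 0 0 0 1; 0 0 0.001 0 0 0 1; 0 0 0 0 0 0 1;0 0 0 0 0 0 1'
```

```text
time: 29.93
tool_pos: [0.4681, 0.2222, 0.0301]
tool_rot: [0.0, 0.733, 0.68, 0.0]
contact_force: [-0.8, 0.4, 0.7]
gripper_width: 0.001
time: 30.27
tool_pos: [0.468, 0.2221, 0.0279]
tool_rot: [0.0, 0.733, 0.68, -0.0]
contact_force: [-0.2, 0.1, 0.4]
gripper_width: 0.001
time: 30.6
tool_pos: [0.468, 0.222, 0.0259]
tool_rot: [0.0, 0.733, 0.68, 0.0]
contact_force: [0.2, -0.3, 0.4]
gripper_width: -0.004
time: 30.93
tool_pos: [0.468, 0.2221, 0.0239]
tool_rot: [0.0, 0.733, 0.68, 0.0]
contact_force: [-0.3, -0.0, -0.5]
gripper_width: 0.001
```

```bash
python3 -m inch '0 0 0.001 0 0 0 1; 0 0 0.001 0 0 0 1; 0 0 0 0 0 0 1;0 0 0 0 0 0 1';python3 -m inch '0 0 0.001 0 0 0 1; 0 0 0 0 0 0 1;0 0 0 0 0 0 1';python3 -m inch '0 0 0.001 0 0 0 1; 0 0 0 0 0 0 1;0 0 0 0 0 0 1'
```

```text
time: 31.27
tool_pos: [0.468, 0.2221, 0.0219]
tool_rot: [0.0, 0.733, 0.68, 0.0]
contact_force: [0.3, -0.9, -0.4]
gripper_width: 0.002
time: 31.52
tool_pos: [0.4681, 0.2221, 0.021]
tool_rot: [0.0, 0.733, 0.68, 0.0]
contact_force: [-0.2, -0.1, 0.1]
gripper_width: 0.002
time: 31.77
tool_pos: [0.4681, 0.2221, 0.0203]
tool_rot: [0.0, 0.733, 0.68, -0.0]
contact_force: [-1.5, -0.9, 3.3]
gripper_width: 0.001
```

```bash
python3 -m inch '0 0 0.001 0 0 0 1; 0 0 0 0 0 0 1;0 0 0 0 0 0 1';python3 -m inch '0 0 0.001 0 0 0 1; 0 0 0 0 0 0 1;0 0 0 0 0 0 1';python3 -m inch '0 0 0.001 0 0 0 1; 0 0 0 0 0 0 1;0 0 0 0 0 0 1'; python3 -m inch '0 0 0.001 0 0 0 1; 0 0 0 0 0 0 1;0 0 0 0 0 0 1'
```

```text
time: 32.02
tool_pos: [0.4681, 0.2222, 0.0202]
tool_rot: [-0.0, 0.733, 0.68, -0.0]
contact_force: [-4.6, -0.6, 8.5]
gripper_width: -0.003
time: 32.27
tool_pos: [0.4681, 0.2222, 0.0201]
tool_rot: [-0.0, 0.733, 0.68, -0.001]
contact_force: [-7.6, -3.1, 14.3]
gripper_width: 0.001
time: 32.52
tool_pos: [0.4681, 0.2222, 0.02]
tool_rot: [-0.0, 0.733, 0.68, -0.001]
contact_force: [-10.9, -2.9, 19.2]
gripper_width: -0.001
time: 32.77
tool_pos: [0.4681, 0.2222, 0.0199]
tool_rot: [-0.0, 0.733, 0.68, -0.001]
contact_force: [-13.4, -4.2, 25.3]
gripper_width: -0.003
```

Firm stop: z holds at 0.020 while the force rises to 25 N. The bar height gives θ≈−0.02, which matches a floor about 12 mm deep. Backing off straight up and checking.

```bash
python3 -m inch '0 0 -0.004 0 0 0 1; 0 0 -0.004 0 0 0 1; 0 0 -0.01 0 0 0 1; 0 0 -0.03 0 0 0 1; 0 0 -0.035 0 0 0 1; 0 0 -0.035 0 0 0 1; 0 -0.03 -0.03 0 0 0 1; 0 -0.035 -0.02 0 0 0 1; 0 0 0 0 0 0 1; 0 0 0 0 0 0 1'; python3 - <<'E'
from h import *
s=state();print(s['tool_pos'],s['contact_force'])
ci=camera_info('wrist');np.save('w18ci.npy',ci,allow_pickle=True)
sd=grab_frame('side');w=grab_frame('wrist');sc=grab_frame('scene');cv2.imwrite('pics/w18.png',w);cv2.imwrite('pics/scene18.png',sc);cv2.imwrite('pics/side18.png',sd)
f=lambda I,x,y,n:cv2.resize(I[y:y+n,x:x+n],(390,390),interpolation=cv2.INTER_CUBIC)
cv2.imwrite('pics/g18.png',np.hstack([f(sc,300,195,80),f(sd,200,115,80)]))
E
```

```text
time: 33.6
tool_pos: [0.404, 0.2276, 0.1859]
tool_rot: [0.001, 0.733, 0.68, 0.002]
contact_force: [0.1, 0.2, -1.0]
gripper_width: 0.001
[0.40404426 0.22756369 0.18591429] [ 0.10751974  0.2256617  -1.04122028]
```

View pics/g18.png

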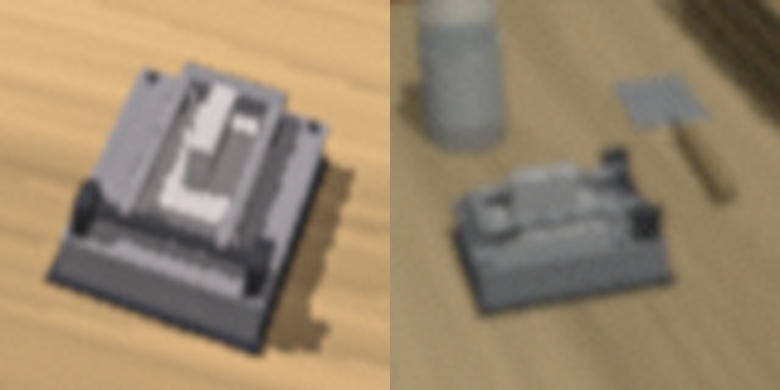

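View pics/w18.png

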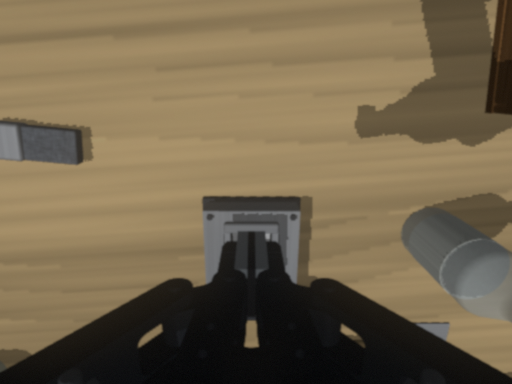

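View pics/scene18.png

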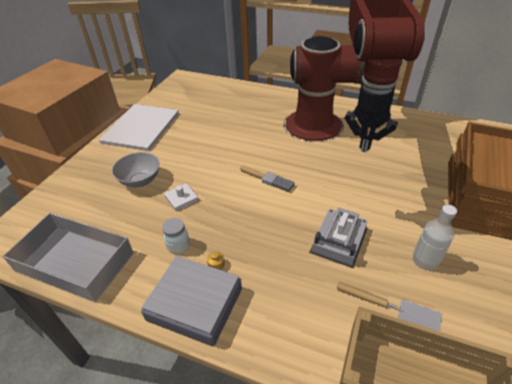

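The yoke lies flat over the insert, the arm is clear, and all bystanders are at their original places in the scene picture. I'll compare before and after numerically and then hand in.

```bash
python3 - <<'E'
from h import *
a=cv2.imread('pics/scene0.png').astype(float);b=cv2.imread('pics/scene18.png').astype(float)
for n,(x,y,r) in dict(square=(181,195,14),jar=(175,236,14),weight=(215,259,9),bottle=(433,245,22),bowl=(136,170,22),spatula=(405,308,25),brush=(278,182,14)).items():
    A=cv2.cvtColor(a[y-r:y+r,x-r:x+r].astype('uint8'),6).astype('float32');B=cv2.cvtColor(b[y-r:y+r,x-r:x+r].astype('uint8'),6).astype('float32')
    print(n,[round(float(v),2) for v in cv2.phaseCorrelate(A,B,cv2.createHanningWindow((2*r,2*r),cv2.CV_32F))[0]])
s=state();print(s['time'],s['contact_force']); print(job_done())
E
```

```text
square [0.03, 0.1]
jar [0.1, -0.18]
weight [-0.06, 0.04]
bottle [0.58, 0.43]
bowl [0.51, 0.49]
spatula [-0.02, -0.04]
brush [0.03, -0.08]
33.75 [-0.11781516 -0.39927469 -0.53005313]
the job is handed in; nothing more can be done
None
```

The oblong insert is in the press pocket and, by feel, home on the floor. I then let it go and swung the yoke fully down onto it. I handed the job in at 33.75 s with the arm well clear.

**Insert home:**
- Held at the grip, it went into the pocket without touching the rim. The ejector pad yielded at about 7 N, then the travel stopped.
- Side force was building at that point, so I let go and pressed on top of the grip with shut fingers. It took 16–19 N at front, middle and rear, and the height stayed within about 0.1–0.2 mm.
- It sits about 12 mm below the rim.

**Yoke down:** I pushed it from behind, then down on the bar, to a firm stop. Its height changed less than 0.4 mm as I pressed from 3 to 25 N. The estimated angle is about −0.02 rad, which fits that floor depth.

**Other things on the table:** Scene pictures from before and after show five of the other objects shifted by no more than 0.2 pixel. The bottle and bowl read about 0.7 pixel, which I put down to lighting or shadow. The arm never went near either.

**What failed or disagreed:**
- **First grasp:** it closed on air above the grip, without touching anything. The cameras showed the real fingertips ending about 38–39 mm short of the reported tool point. I allowed for that afterwards, and later contacts agreed with it.
- **Ejector travel:** I felt only about 2.7–3.6 mm, at the low end of the 3–6 mm given. That the insert is home therefore rests on the firm, level stop.
- **Side forces:** up to about 9 N while pressing the insert and 13 N while pressing the yoke. I put these down to the arm's compliance coupling x and z.

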